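Draw the filter cartridge out with the hook and clamp it in the V-blocks

TASK

Take the hook tool from its rack, put its prong into the ring of the chamber's tray and drag the tray out to its stop without touching the tray with the gripper, then lay the hook back in its rack. Then lift the filter cartridge off the drawn-out tray, lower it into the two V-blocks of the fixture, midway along them, holding it until it is seated, let go, and swing the clamp arm over and down until its pad rests on the cartridge. Leave the tray out, and do not disturb the glassware, jar, dish and bottle.

Things in the scene. Friction and masses are not known exactly. Their poses are not given: they have to be found in the camera images.
- hook_grip (a point): Centre of the hook tool's black handle (a bar 100 long, 20 wide, 24 high). Its x axis points along the tool: a plain steel rod, 8 in diameter, runs on from the handle along +x at the same height and at 120 mm from this point turns down (-z) into a prong. z is up. The tool weighs about 0.12 kg and balances some 14 mm ahead of this point. At the start it lies level in its rack, prong down.
- hook_tip (a point): Lowest point of the hook tool's prong: 120 mm ahead of the handle's centre along the tool's x and 44 mm below the handle's centre line. The prong is 8 mm in diameter.
- rack_seat (a point): Fixed aluminium tool rack: this point is where the handle's centre lies when the tool rests in the rack, 72 mm above the bench; its x axis is the way the tool's rod then points. A V-notch holds the rod 85 mm ahead of this point and a square notch 28 mm wide with flared cheeks (tops 70 mm above the bench) holds the handle 40 mm behind it; between them only the rack's 10 mm high foot lies below.
- ring (a point): Centre of the steel pull ring on the tray's front: it lies flat (hole vertical), 28 mm hole, 6 mm wire, its centre 35 mm above the bench; moves with the tray. Its x axis points INTO the chamber: the tray is dragged along -x. The tray's front plate (100 wide, top 48 mm above the bench) stands 27 mm from the ring's centre along +x.
- chamber: Fixed white open-fronted box 200 deep, 130 wide, 117 high with a clear roof. Origin: centre of its underside; x points into it from its open front, which lies 100 mm from the origin at -x (32 mm behind the ring's centre while the tray is home).
- tray (a joint): How far the tray is drawn out of the chamber: 0 home, stop at 0.16 m. It slides with about 2 N of friction and stays where it is left.
- cartridge_center (a point): Centre of the filter cartridge, a grey cylinder 40 mm in diameter, 100 long (138 with its end caps and brass nipples), x along its axis, ends alike, about 0.16 kg. It lies on two V-rests on the tray, axis along the tray's travel and 55 mm above the bench, its centre 102 mm behind the ring's centre (ring's +x).
- tray_rests (a point): Point on the tray midway between the V-rests, where the cartridge's centre lies at the start; x as the ring's. The rests are 14 mm thick and stand 38 mm either side of it along x (62 mm gap for the fingers); the tray floor there is 18 mm above the bench, the side rims 46 mm either side rise to 28 mm.
- v_seat (a point): Fixed fixture: where the cartridge's centre lies when seated midway along the two steel V-blocks, 55 mm above the bench. The 90 degree V's run along this y axis; the clamp's hinge is on the +x side. The V-blocks are 16 mm thick along y, 38 mm either side of this point (60 mm gap for the fingers), 50 wide, tops 48 mm above the bench; base plate 10 mm high.
- clamp_hinge (a point): The clamp arm's hinge axis, 90 mm from v_seat along its +x and 87 mm above the bench, axes as v_seat's, hinge along y. Two cheeks 28 mm apart carry it, tops 95 mm above the bench.
- clamp (a joint): Angle of the clamp arm, a steel bar 18 wide, 8 thick, reaching 130 mm from the hinge: 0 = level over the V-blocks towards -x, its rubber pad (90 mm from the hinge, under the bar) just touching a seated cartridge; pi/2 = straight up; up to 2.1 = leaning back towards +x (open). Lower stop -0.06. It swings stiffly, about 0.12 N m of friction, and stays where it is left.
- clamp_end (a point): Point on the upper (outer) face of the clamp arm, 115 mm from the hinge: where to push it.
- beaker0_mid (a point): Bystander, not to be disturbed: centre of an empty glass beaker, 68 in diameter, 90 high.
- beaker1_mid (a point): Bystander, not to be disturbed: centre of another such beaker, 68 in diameter, 90 high.
- beaker2_mid (a point): Bystander, not to be disturbed: centre of another such beaker, 68 in diameter, 90 high.
- jar_mid (a point): Bystander, not to be disturbed: centre of an amber glass jar with a white cap, 56 in diameter, 70 high.
- dish_mid (a point): Bystander, not to be disturbed: centre of a shallow white dish, 90 in diameter, 18 high.
- flask_mid (a point): Bystander, not to be disturbed: centre of the white plastic bottle, 60 in diameter, 130 high.
There are look-alikes about, which are no part of the job. What is shaped like the part that bears v_seat but yellow is not meant.

How it is judged:
By the outcome, as a careful person would: the job done as asked, in the order asked, and still so for the second after the job is handed in, with the robot touching nothing.
It also fails if it takes over 72 s, if anything falls off the work surface, if the arm or the gripper's body presses on something with over 40 N, if the wrist force passes 120 N, or if a joint passes its speed limit or range.

ROBOT

A 6-joint arm with a two-finger parallel gripper is mounted at the origin on the work surface. World frame = base frame: x ahead of the robot, y to its left, z up, the work surface at z = 0. Lengths are in m, angles in degrees, forces in N, time in s.
With the tool pointing down it reaches from about 0.4 to 0.825 m from the base axis. Payload 7 kg.
Tool frame: the origin (TCP) lies between the finger pads; the fingertips stand 11 mm ahead of it and the grasp point (between the pads) lies 8 mm behind it (r.tcp_to_tips is the distance from the TCP to the fingertips, in m); x points along the fingers, y is the direction in which the jaws open and shut, and the axes are right-handed (so a half turn about x gives the same grasp; the last joint's range is limited). The gripper opens to 88 mm and grips with 3 to 60 N. Pads are 19 mm wide; open, the fingers measure 130 mm over their backs; the gripper's body (78 mm by 193 mm) begins 47 mm behind the grasp point.
Start: joints at [-50.816, 20.546, 0.682, 0, -70.136, -16.507], TCP at [0.26, -0.623, 0.238] pointing down, gripper open.
Joint ranges: [-176.03, 176.03], [-82.01, 121.73], [-58.28, 71.71], [-173.87, 95.51], [-174.79, -0.11], [-173.66, 173.66]. Speed limits (degrees/s): [136.94, 136.94, 172.46, 180, 180, 180].

INTERFACE

Orientations are given as [roll, pitch, yaw] about the fixed x, y, z axes, in that order (R = Rz(yaw) Ry(pitch) Rx(roll)).
In Python, from plant import r gives the robot as it stands.
- The arm moves only by the tool arm_command, never from a script. Its argument "plan" is a list of rows, each an object of numbers: "dx", "dy", "dz": the shift along the tool's x, y, z each as a share of 0.02 m, from -1 to 1; "wx", "wy", "wz": the turn, a rotation vector about the tool's x, y, z each as a share of 0.08 rad, from -1 to 1. In form: [{"dx": .., "dy": .., "dz": .., "wx": .., "wy": .., "wz": ..}, ...]. A call has 1 to 20 rows; each row shifts and turns the pose as measured when the row begins, along the tool's axes as they then stand; what a row does not reach is not made up. A row lasts 1/12 s, in which the tool goes at most 41.7 mm and 7.16 degrees, less where a joint would pass 70% of its speed; a pose out of reach is approached as far as the arm can. A call with a number of a shift or a turn outside -1 to 1 is refused whole. A call with a gripper value outside its range is refused whole. "fingers" is the closure, from -1 (fully open) to 1 (shut), so that 0 is half open, set as the call begins (left out, the last holds). The fingers move at their own pace and stop on an object; "force" is the grip in N (left out, the last holds). Time passes only in rows, so rows that do not move let the fingers close. It gives the time, the measured TCP pose, the force and the opening at its end, in the units of the state.
- r.get_state(): the state, without advancing time (a new reading comes with each control period).
- r.capture(name): name is "scene" or "top"; returns (picture, depth): 480x640x3 uint8, red, green, blue; 480x640 float32, m along the optical axis (not along the pixel's ray), 0 where there is no reading.
- r.camera_model(name): a dict with "vertical_fov" (degrees; the focal length in pixels is half the picture's height over the tangent of half this angle, whatever the lens; pixels are square), "cx", "cy" (the principal point, pixels), "dist" ([k1, k2, p1, p2, k3] as OpenCV has them; the pictures are not rectified), "R" (3x3) and "t" (3): a world point X has camera coordinates R X + t. Camera axes: x right, y down, z forward; pixel columns grow to the right and rows downward; lengths in m; the calibration is good to about 2 mm. A picture is of the moment at which its call begins. camera_model takes no time and is no camera call.
- r.close_job(): hands the job in, once; it reports no verdict.
Trained networks look in the newest picture that a camera, given by its name, has taken for a name from the list of things; names that differ only in an ending like _2 or _b are one class to them, and where a whole thing is asked for, a point or a joint stands for the part that bears it (a point fixed in the world has none). Each returns a list of dicts, best first, with "score" (0 to 1); they miss things now and then, are a little off and sometimes report something else, mostly with a low value. They report only what shows in the picture. A call takes as long as a camera call. They do not tell look-alikes from the thing itself.
- r.cut_out(camera, query): "mask" (480x640 bool, what is visible of it) and "bbox" ([left, top, width, height] in pixels, round what is visible of it).
- r.spot_point(camera, query): "centre" ([column, row] in pixels: a listed point, or the origin of a listed thing).
The state is a dict: "time_s": time; "joints": joint angles; "qd": joint speeds; "joint_torque": joint torques, N m; "tcp_pos": TCP position; "eef_rot": TCP orientation; "contact_force": force on the tool from outside, world axes, zero at the start; "moment": the same for the moment, N m; "gripper_width": finger opening in m.
Only numpy, scipy, OpenCV 4.12 (cv2) and the standard library are available. Lean on these libraries where they do the work, as an engineer would, in place of code of your own. Each camera call takes 0.05 s, during which the arm holds its last target.

## Working session

There is one attempt and no reset: what is moved stays moved. The work goes in short steps, Python scripts to look and compute and a tool call to move; the robot and the scene stay as the last step left them, time stands still between calls to the robot, and variables do not carry over. Pictures are saved under pics/ and viewed, and the job is handed in when it is done.

Besides the shell and the picture viewer there is one more tool, called after "Request:" in YAML: its name, and indented under it one key for each argument. arm_command: Moves the arm, as the interface text tells. Shift numbers are shares of 0.02 m and turn numbers shares of 0.08 rad, none past 1 either way. Its arguments: {"type":"object","properties":{"plan":{"type":"array","items":{"type":"object","properties":{"dx":{"type":"number"},"dy":{"type":"number"},"dz":{"type":"number"},"wx":{"type":"number"},"wy":{"type":"number"},"wz":{"type":"number"}}}},"fingers":{"type":"number"},"force":{"type":"number"}},"required":["plan"]}

```bash
ls; mkdir -p pics
python3 - <<'E'
from plant import r
import cv2, numpy as np
print(r.get_state())
for n in ["scene","top"]:
    p,d=r.capture(n); cv2.imwrite(f"pics/{n}0.png",p[:,:,::-1]); np.save(f"pics/{n}0d.npy",d)
    m=r.camera_model(n); print(n,m)
E
```

```text
pics
{'time_s': 0.0, 'joints': array([-5.08169628e+01,  2.05906654e+01,  6.33337601e-01, -2.23048314e-02,
       -7.01343445e+01, -1.65091618e+01]), 'qd': array([-0.03079349,  0.03384145, -0.04017096,  0.07726552,  0.03735008,
        0.06258272]), 'joint_torque': array([ 2.75791681e-03, -5.82715380e+01,  2.93055975e+01,  6.99669912e+00,
        7.02558857e-03, -1.46841026e-04]), 'tcp_pos': array([ 0.26003338, -0.62238965,  0.23662116]), 'eef_rot': array([ 93.62739365,  89.90595955, 116.2936728 ]), 'contact_force': array([-0.30647153,  0.16729551,  0.09199066]), 'moment': array([-0.02727855, -0.05126275,  0.01339467]), 'gripper_width': 0.08728063974029904}
scene {'vertical_fov': 56.73516063539302, 'cx': 323.64372683128465, 'cy': 232.94208346794042, 'dist': array([-0.10055579,  0.        ,  0.        ,  0.        ,  0.        ]), 'R': array([[-0.86843468,  0.49562928, -0.01314652],
       [ 0.27402453,  0.45770659, -0.84582222],
       [-0.41319701, -0.73814382, -0.53330285]]), 't': array([ 0.40624555, -0.08976093,  1.38881263])}
top {'vertical_fov': 43.13009729068701, 'cx': 312.1557837704146, 'cy': 250.92008592224408, 'dist': array([-0.034419,  0.      ,  0.      ,  0.      ,  0.      ]), 'R': array([[ 0.02063679, -0.99969423, -0.01362212],
       [-0.99790301, -0.01975993, -0.06163701],
       [ 0.06134899,  0.01486554, -0.99800567]]), 't': array([0.08741757, 0.49401575, 1.51873568])}
```

View pics/scene0.png

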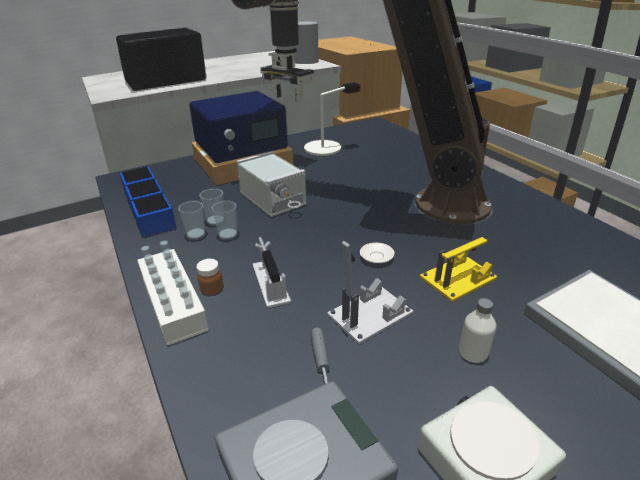

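View pics/top0.png

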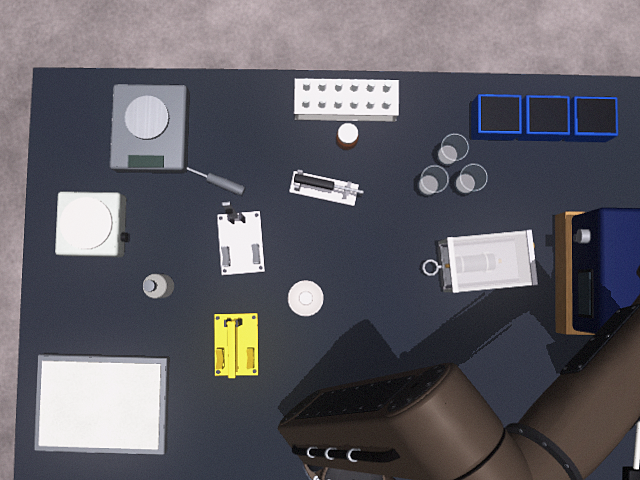

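Scene: the ring is at about (431,267) in the top view, the chamber at (487,262), the hook in its rack at (325,187), and the white fixture at (240,240). The yellow decoy is at (236,345). Next I'll measure these.

```bash
cat > h.py <<'E'
import numpy as np, cv2
from plant import r
from scipy.spatial.transform import Rotation as Ro
def K(n):
    m=r.camera_model(n); f=240/np.tan(np.radians(m['vertical_fov']/2))
    return m,np.array([[f,0,m['cx']],[0,f,m['cy']],[0,0,1]])
def plane(n,uv,z):
    m,k=K(n); p=cv2.undistortPoints(np.array([[uv]],float),k,m['dist'])[0,0]
    R=m['R'];c=-R.T@m['t']; d=R.T@np.array([p[0],p[1],1]); return c+d*(z-c[2])/d[2]
def proj(n,X):
    m,k=K(n); return cv2.projectPoints(np.atleast_2d(np.array(X,float)),cv2.Rodrigues(m['R'])[0],m['t'],k,m['dist'])[0][:,0]
def tri(uvs):
    A=[];b=[]
    for n,uv in uvs.items():
        m,k=K(n); p=cv2.undistortPoints(np.array([[uv]],float),k,m['dist'])[0,0]
        R=m['R'];c=-R.T@m['t']; d=R.T@np.array([p[0],p[1],1]);d/=np.linalg.norm(d)
        P=np.eye(3)-np.outer(d,d);A.append(P);b.append(P@c)
    return np.linalg.solve(sum(A),sum(b))
E
python3 - <<'E'
from h import *
Z=dict(hook_grip=.072,hook_tip=.028,rack_seat=.072,ring=.035,chamber=0,cartridge_center=.055,tray_rests=.055,v_seat=.055,clamp_hinge=.087,clamp_end=None,beaker0_mid=.045,jar_mid=.035,dish_mid=.009,flask_mid=.065)
for q,z in Z.items():
    for n in ["top","scene"]:
        for o in r.spot_point(n,q)[:4]:
            if o['score']<.2: continue
            print(q,n,round(o['score'],2),np.round(o['centre'],1), np.round(plane(n,o['centre'],z),4) if z is not None else '')
print(r.get_state()['time_s'])
E
```

```text
hook_grip top 0.92 [315.2 181.1] [0.6604 0.0926 0.072 ]
hook_grip top 0.32 [227.1 202.6] [0.6033 0.3077 0.072 ]
hook_grip scene 0.56 [269.7 263.4] [0.6584 0.0871 0.072 ]
hook_tip top 0.59 [361.  194.6] [ 0.636  -0.0229  0.028 ]
hook_tip scene 0.81 [261.8 252.5] [ 0.6351 -0.0236  0.028 ]
rack_seat top 0.59 [313.6 179. ] [0.6655 0.0967 0.072 ]
rack_seat scene 0.73 [273.6 262.8] [0.6497 0.0895 0.072 ]
ring top 0.69 [430.9 266.2] [ 0.4587 -0.1991  0.035 ]
ring top 0.58 [306.9 292.9] [0.3862 0.108  0.035 ]
ring scene 0.69 [296.1 206. ] [ 0.455  -0.1866  0.035 ]
chamber top 0.63 [476.8 261.3] [ 0.4749 -0.3223  0.    ]
chamber scene 0.66 [275.1 197.5] [ 0.4605 -0.3315  0.    ]
chamber scene 0.21 [216.8 209.6] [ 0.6508 -0.3529  0.    ]
cartridge_center scene 0.66 [275.2 186.7] [ 0.4703 -0.2997  0.055 ]
tray_rests top 0.26 [225.9 201. ] [0.6096 0.3134 0.055 ]
tray_rests scene 0.92 [280.1 186.8] [ 0.4575 -0.291   0.055 ]
tray_rests scene 0.39 [374.3 257.7] [0.4259 0.1716 0.055 ]
v_seat top 0.8 [233.7 356.8] [0.2267 0.2832 0.055 ]
v_seat top 0.57 [237.6 255.5] [0.4748 0.2805 0.055 ]
v_seat scen
[... 598 characters left out ...]
9 [317.1 180.9] 
clamp_end scene 0.61 [346.6 252.2] 
clamp_end scene 0.52 [476.6 241.1] 
clamp_end scene 0.43 [295.1 205.6] 
beaker0_mid top 0.8 [432.3 181.8] [ 0.669  -0.1991  0.045 ]
beaker0_mid scene 0.7 [228.9 218.4] [ 0.6575 -0.2037  0.045 ]
jar_mid top 0.57 [351.3 137.3] [0.7804 0.0042 0.035 ]
jar_mid scene 0.87 [211.8 276.4] [0.7793 0.0171 0.035 ]
dish_mid top 0.67 [307.8 293.8] [0.3838 0.1063 0.009 ]
dish_mid top 0.61 [227.6 201.6] [0.6147 0.3164 0.009 ]
dish_mid scene 0.84 [373.  257.3] [0.3885 0.1165 0.009 ]
dish_mid scene 0.27 [227.6 221.9] [ 0.6508 -0.2477  0.009 ]
flask_mid top 0.9 [155.4 287.9] [0.3907 0.479  0.065 ]
flask_mid scene 0.76 [479.4 329.5] [0.3985 0.4809 0.065 ]
1.5
```

Run:
```python
import cv2
t=cv2.imread("pics/top0.png"); s=cv2.imread("pics/scene0.png")
def c(i,x,y,w,h,n,k): cv2.imwrite(n,cv2.resize(i[y:y+h,x:x+w],None,fx=k,fy=k,interpolation=cv2.INTER_CUBIC))
c(t,280,155,100,70,"pics/a_rack.png",8)
c(t,415,220,130,85,"pics/a_ch.png",6)
c(t,205,195,70,90,"pics/a_fix.png",6)
c(s,230,140,90,80,"pics/a_s1.png",7); c(s,240,230,70,80,"pics/a_s2.png",7); c(s,320,230,100,110,"pics/a_s3.png",5)
```

```text
(no output)
```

View pics/a_rack.png

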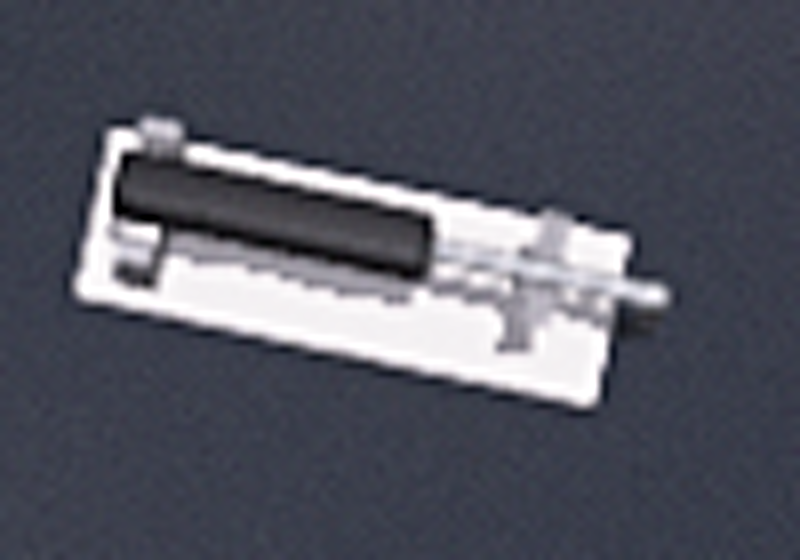

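View pics/a_ch.png

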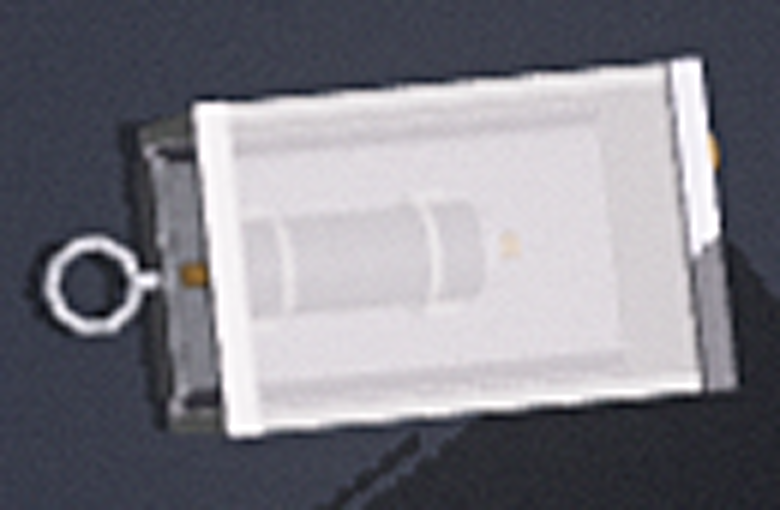

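View pics/a_fix.png

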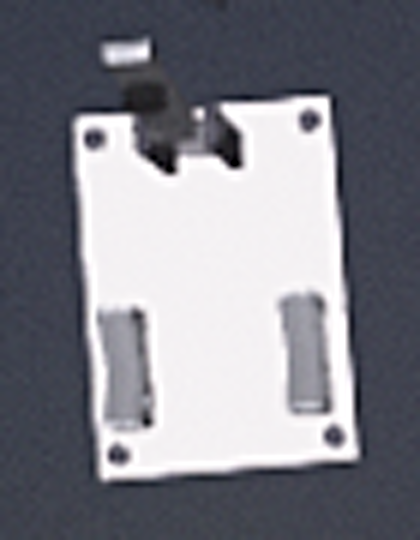

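View pics/a_s1.png

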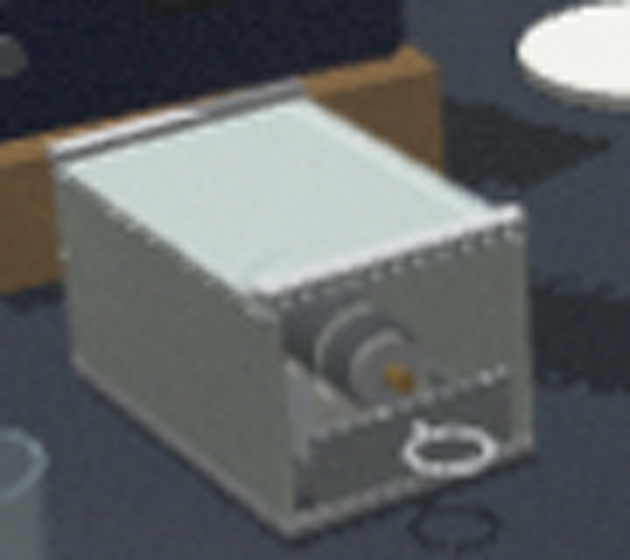

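View pics/a_s2.png

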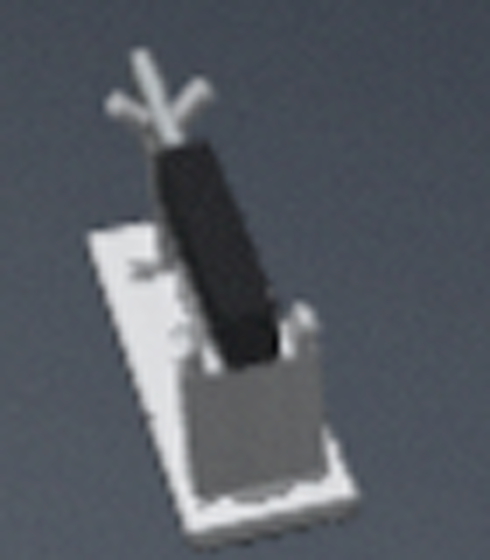

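View pics/a_s3.png

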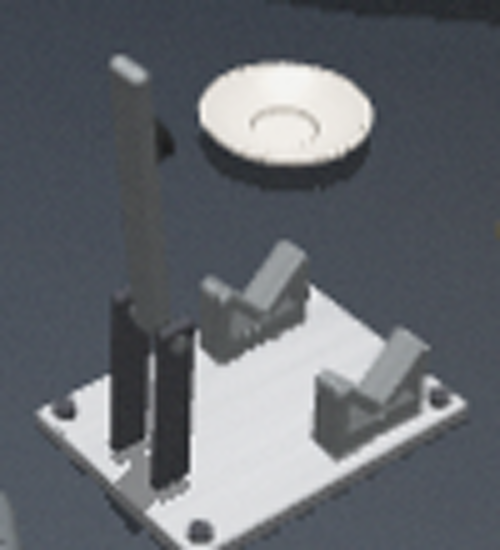

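```bash
cat > fit.py <<'E'
from h import *
from scipy.optimize import least_squares
def full(crop,uv): x,y,k=crop; return np.array([(uv[0]+.5)/k-.5+x,(uv[1]+.5)/k-.5+y])
def fit(obs,x0):
    # obs: (cam, uv, local(x,y,z)); pose x,y,yaw; z absolute
    def W(p,l): c,s=np.cos(p[2]),np.sin(p[2]); return [p[0]+c*l[0]-s*l[1],p[1]+s*l[0]+c*l[1],l[2]]
    def f(p): return np.concatenate([proj(n,W(p,l))[0]-uv for n,uv,l in obs])
    o=least_squares(f,x0,loss='soft_l1'); 
    return o.x, f(o.x).reshape(-1,2), W
E
cat > m1.py <<'E'
from fit import *
for n in ("top","scene"):
    m,_=K(n); print(n,-m['R'].T@m['t'])
tr=(280,155,8);tc=(415,220,6);tf=(205,195,6);s1=(230,140,7);s2=(240,230,7);s3=(320,230,5)
def O(n,c,uv,l): return (n,full(c,uv),l)
hook=[O('top',tr,(668,295),(.124,0,.072)),O('top',tr,(430,245),(.05,0,.084)),O('top',tr,(117,185),(-.05,0,.084)),
 O('scene',s2,(138,52),(.124,0,.072)),O('scene',s2,(160,152),(.05,.01,.084)),O('scene',s2,(210,142),(.05,-.01,.084)),O('scene',s2,(228,368),(-.05,.01,.060)),O('scene',s2,(275,358),(-.05,-.01,.060))]
# scene camera looks from +x,+y side; left/right sorted below
ch=[O('top',tc,(93,285),(-.132,0,.035)),O('top',tc,(195,103),(-.1,-.065,.117)),O('top',tc,(232,437),(-.1,.065,.117)),
 O('scene',s1,(450,450),(-.132,0,.035)),O('scene',s1,(290,537),(-.1,-.065,0)),O('scene',s1,(525,455),(-.1,.065,0)),O('scene',s1,(520,212),(-.1,.065,.117)),O('scene',s1,(262,295),(-.1,-.065,.117)),O('scene',s1,(73,365),(.1,-.065,0))]
res={}
for nm,o,x0 in(("hook",hook,[.66,.09,-1.8]),("chamber",ch,[.47,-.33,-1.5])):
    for cam in (None,'top','scene'):
        p,e,W=fit([q for q in o if cam in(None,q[0])],x0); print(nm,cam,np.round(p[:2],4),np.degrees(p[2]).round(2)); 
        if cam is None: print(e.round(1).tolist())
E
python3 m1.py
```

```text
top [0.39800289 0.07457572 1.54734729]
scene [0.95124765 0.86488044 0.67007666]
hook None [0.6589 0.0956] -100.56
[[0.5, 0.3], [0.7, -0.3], [-0.4, -1.0], [0.2, 0.6], [-0.9, -1.1], [0.2, -1.3], [0.2, 1.3], [2.3, 0.8]]
hook top [0.6575 0.0966] -99.64
hook scene [0.6593 0.094 ] -101.12
chamber None [ 0.5383 -0.3009] -50.83
[[0.6, 0.6], [17.8, 43.2], [-22.9, -55.9], [0.5, 0.5], [23.1, -13.1], [-28.7, 18.4], [-30.9, 17.4], [25.3, -12.5], [-0.7, 1.9]]
chamber top [ 0.4421 -0.3289] -96.26
chamber scene [ 0.5138 -0.2162] 40.07
```

```bash
sed -i "s/-\.1,-\.065/-.1,Q/g; s/-\.1,\.065/-.1,-.065/g; s/-\.1,Q/-.1,.065/g; s/(\.1,-\.065/(.1,.065/" m1.py
cat >> m1.py <<'E'
# fixture: local v_seat frame, x toward hinge; yaw ~0
fx=[O('top',tf,(125,50),None)]
# V-block tops centre: block at y=+-.038, tops .048, x +-.025
fx=[O('top',tf,(122,310),(.025,.038,.048)),O('top',tf,(127,424),(-.025,.038,.048)),O('top',tf,(302,296),(.025,-.038,.048)),O('top',tf,(308,408),(-.025,-.038,.048)),]
p,e,W=fit(fx,[.475,.28,0]);print("fix",p[:2].round(4),np.degrees(p[2]),e.round(1).tolist())
# base plate corners positions at z=.01
for uv in((75,117),(328,98),(357,460),(100,478)): print(plane('top',full(tf,uv),.010).round(4))
E
python3 m1.py
```

```text
top [0.39800289 0.07457572 1.54734729]
scene [0.95124765 0.86488044 0.67007666]
hook None [0.6589 0.0956] -100.56
[[0.5, 0.3], [0.7, -0.3], [-0.4, -1.0], [0.2, 0.6], [-0.9, -1.1], [0.2, -1.3], [0.2, 1.3], [2.3, 0.8]]
hook top [0.6575 0.0966] -99.64
hook scene [0.6593 0.094 ] -101.12
chamber None [ 0.472  -0.3297] -83.42
[[0.6, -0.2], [0.4, 0.3], [0.2, -0.5], [-0.1, 0.6], [-0.6, 0.8], [1.5, -0.2], [0.9, 0.4], [0.3, 0.1], [-0.0, 1.4]]
chamber top [ 0.472  -0.3287] -83.26
chamber scene [ 0.4711 -0.3335] -83.54
fix [0.4778 0.2746] 5.327812654143347 [[-0.4, -0.7], [-0.0, 0.4], [0.0, -0.6], [0.4, 0.9]]
[0.5819 0.3422 0.01  ]
[0.5921 0.2345 0.01  ]
[0.4385 0.2183 0.01  ]
[0.4286 0.3269 0.01  ]
```

```bash
cat >> h.py <<'E'
HG=(.6589,.0956,.072,np.radians(-100.6))
CH=(.472,-.3297,np.radians(-83.35))
FX=(.4778,.2746,np.radians(5.5))
def down(jaw_deg):
    # tool x down, y = jaw dir, z = x cross y
    a=np.radians(jaw_deg); x=np.array([0,0,-1.]); y=np.array([np.cos(a),np.sin(a),0]); return np.column_stack([x,y,np.cross(x,y)])
def cur():
    s=r.get_state(); return s,np.array(s['tcp_pos']),Ro.from_euler('xyz',s['eef_rot'],degrees=True).as_matrix()
def st():
    s,p,R=cur(); print("t %.2f"%s['time_s'],"tcp",p.round(4),"grasp",(p-.008*R[:,0]).round(4),"w %.4f"%s['gripper_width'],"F",np.round(s['contact_force'],1),"M",np.round(s['moment'],2)); print("x",R[:,0].round(3),"y",R[:,1].round(3),"jaw %.2f"%np.degrees(np.arctan2(R[1,1],R[0,1])),"J",np.round(s['joints'],1)); return p,R
def go(P,Rt=None,grasp=True,R=None,p=None):
    """P: wanted grasp point (or TCP) ; prints shares for shift in current tool axes and rotvec shares"""
    s,p0,R0=cur(); p=p0 if p is None else p; R=R0 if R is None else R
    Rt=R if Rt is None else Rt
    T=np.array(P,float)+(.008*Rt[:,0] if grasp else 0)
    d=R.T@(T-p); w=Ro.from_matrix(R.T@Rt).as_rotvec()
    print("shift(20mm)",(d/.02).round(2),"after-turn axes",(Rt.T@(T-p)/.02).round(2),"turn(.08)",(w/.08).round(2))
E
python3 - <<'E'
from h import *
st()
d=np.load("pics/top0d.npy")
m,k=K("top")
def X(u,v):
    z=d[v,u]; q=cv2.undistortPoints(np.array([[[u,v]]],float),k,m['dist'])[0,0]; return m['R'].T@(np.array([q[0]*z,q[1]*z,z])-m['t'])
for uv in((590,230),(610,320),(570,230),(562,325),(632,215),(485,262),(225,203),(233,215),(314,181),(300,174),(345,130),(155,288),(453,148),(560,115)): print(uv,X(*uv).round(3))
# clamp
hx=np.array([.4778+.09*np.cos(FX[2]),.2746+.09*np.sin(FX[2]),.087]); print("hinge",hx,proj('top',hx),proj('scene',hx))
c,s=np.cos(FX[2]),np.sin(FX[2])
for th in (1.4,1.5,1.6,1.7,1.8,1.9,2.0,2.1):
    e=hx+.13*np.array([-np.cos(th)*c,-np.cos(th)*s,np.sin(th)]); print(th,proj('top',e).round(1),proj('scene',e).round(1))
go((.6589,.0956,.13),down(-10.6)); go((.6589,.0956,.13),down(169.4))
E
```

```text
t 1.50 tcp [ 0.2602 -0.6228  0.2375] grasp [ 0.2602 -0.6228  0.2455] w 0.0876 F [0.1 0.1 0.8] M [0.02 0.03 0.01]
x [-0.  0. -1.] y [-0.386  0.923  0.   ] jaw 112.68 J [-50.8  20.5   0.7   0.  -70.1 -16.5]
(590, 230) [ 0.542 -0.532  0.182]
(610, 320) [ 0.36  -0.356  0.643]
(570, 230) [ 0.553 -0.533  0.068]
(562, 325) [ 0.32  -0.521  0.047]
(632, 215) [ 0.571 -0.604  0.23 ]
(485, 262) [ 0.468 -0.314  0.109]
(225, 203) [0.583 0.29  0.213]
(233, 215) [0.568 0.286 0.114]
(314, 181) [0.659 0.095 0.083]
(300, 174) [0.676 0.13  0.082]
(345, 130) [0.79  0.022 0.07 ]
(155, 288) [0.391 0.468 0.107]
(453, 148) [ 0.767 -0.26  -0.001]
(560, 115) [ 0.837 -0.508  0.075]
hinge [0.56738566 0.28322612 0.087     ] [[235.74938568 216.61974792]] [[349.66395188 293.01730398]]
1.4 [[228.4 219.7]] [[360.1 236.3]]
1.5 [[227.9 213.8]] [[354.8 237.8]]
1.6 [[227.5 208. ]] [[349.4 240. ]]
1.7 [[227.1 202.3]] [[343.8 242.7]]
1.8 [[226.9 196.7]] [[338.3 246. ]]
1.9 [[226.8 191.4]] [[332.8 249.9]]
2.0 [[226.8 186.4]] [[327.5 254.3]]
2.1 [[226.9 181.8]] [[322.4 259.2]]
shift(20mm) [ 5.78 25.46 32.24] after-turn axes [  5.78  12.99 -38.97] turn(.08) [26.9 -0.   0. ]
shift(20mm) [ 5.78 25.46 32.24] after-turn axes [  5.78 -12.99  38.97] turn(.08) [-12.37  -0.    -0.  ]
```

```bash
cat >> h.py <<'E'
import json
def plan(P,Rt=None,n=None,grasp=True):
    """straight path of n rows to grasp point P; prints rows in tool shares"""
    s,p,R=cur(); Rt=R if Rt is None else Rt
    g0=p-(.008*R[:,0] if grasp else 0); P=np.array(P,float)
    W=Ro.from_matrix(R.T@Rt).as_rotvec()
    L=np.linalg.norm(P-g0)
    nn=max(int(np.ceil(max(L/.0185,np.abs(W).max()/.075))),1); n=n or nn
    out=[]
    for i in range(n):
        Ra=R@Ro.from_rotvec(W*i/n).as_matrix(); Rb=R@Ro.from_rotvec(W*(i+1)/n).as_matrix()
        ta=g0+(P-g0)*i/n+(.008*Ra[:,0] if grasp else 0); tb=g0+(P-g0)*(i+1)/n+(.008*Rb[:,0] if grasp else 0)
        d=Ra.T@(tb-ta)/.02; w=W/n/.08
        row={k:round(float(v),2) for k,v in zip(("dx","dy","dz","wx","wy","wz"),[*d,*w]) if abs(v)>=.005}
        out.append(row)
    if all(np.allclose([*a.values()],[*out[0].values()],atol=.011) if a.keys()==out[0].keys() else False for a in out): print(n,"x",json.dumps(out[0]))
    else: print(n,"rows",json.dumps(out))
E
python3 -c "
from h import *
plan((.38,-.22,.285),down(169.4),20)"
```

```text
20 rows [{"dx": -0.1, "dy": 0.81, "dz": 0.66, "wx": -0.62}, {"dx": -0.1, "dy": 0.78, "dz": 0.7, "wx": -0.62}, {"dx": -0.1, "dy": 0.74, "dz": 0.74, "wx": -0.62}, {"dx": -0.1, "dy": 0.71, "dz": 0.78, "wx": -0.62}, {"dx": -0.1, "dy": 0.67, "dz": 0.81, "wx": -0.62}, {"dx": -0.1, "dy": 0.63, "dz": 0.84, "wx": -0.62}, {"dx": -0.1, "dy": 0.58, "dz": 0.87, "wx": -0.62}, {"dx": -0.1, "dy": 0.54, "dz": 0.9, "wx": -0.62}, {"dx": -0.1, "dy": 0.49, "dz": 0.93, "wx": -0.62}, {"dx": -0.1, "dy": 0.45, "dz": 0.95, "wx": -0.62}, {"dx": -0.1, "dy": 0.4, "dz": 0.97, "wx": -0.62}, {"dx": -0.1, "dy": 0.35, "dz": 0.99, "wx": -0.62}, {"dx": -0.1, "dy": 0.3, "dz": 1.01, "wx": -0.62}, {"dx": -0.1, "dy": 0.25, "dz": 1.02, "wx": -0.62}, {"dx": -0.1, "dy": 0.2, "dz": 1.03, "wx": -0.62}, {"dx": -0.1, "dy": 0.15, "dz": 1.04, "wx": -0.62}, {"dx": -0.1, "dy": 0.1, "dz": 1.05, "wx": -0.62}, {"dx": -0.1, "dy": 0.05, "dz": 1.05, "wx": -0.62}, {"dx": -0.1, "dy": -0.01, "dz": 1.05, "wx": -0.62}, {"dx": -0.1, "dy": -0.06, "dz": 1.05, "wx": -0.62}]
```

Request:
arm_command:
  plan:
    - {"dx": -0.5, "dy": 0.8, "dz": 0.6, "wx": -0.62}
    - {"dx": -0.5, "dy": 0.8, "dz": 0.7, "wx": -0.62}
    - {"dx": -0.5, "dy": 0.75, "dz": 0.75, "wx": -0.62}
    - {"dx": -0.4, "dy": 0.7, "dz": 0.8, "wx": -0.62}
    - {"dy": 0.67, "dz": 0.8, "wx": -0.62}
    - {"dy": 0.63, "dz": 0.85, "wx": -0.62}
    - {"dy": 0.6, "dz": 0.87, "wx": -0.62}
    - {"dy": 0.55, "dz": 0.9, "wx": -0.62}
    - {"dy": 0.5, "dz": 0.9, "wx": -0.62}
    - {"dy": 0.45, "dz": 0.95, "wx": -0.62}
    - {"dy": 0.4, "dz": 0.95, "wx": -0.62}
    - {"dy": 0.35, "dz": 1, "wx": -0.62}
    - {"dy": 0.3, "dz": 1, "wx": -0.62}
    - {"dy": 0.25, "dz": 1, "wx": -0.62}
    - {"dy": 0.2, "dz": 1, "wx": -0.62}
    - {"dy": 0.15, "dz": 1, "wx": -0.62}
    - {"dy": 0.1, "dz": 1, "wx": -0.62}
    - {"dy": 0.05, "dz": 1, "wx": -0.62}
    - {"dz": 1, "wx": -0.62}
    - {"dy": -0.05, "dz": 1, "wx": -0.62}
  fingers: -1

```text
schema error: expected keys dx, dy, dz, wx, wy, wz
```

```bash
python3 -c "
from h import *
st();plan((.6589,.0956,.15),down(169.4))"
```

```text
t 1.50 tcp [ 0.2602 -0.6228  0.2375] grasp [ 0.2602 -0.6228  0.2455] w 0.0876 F [0.1 0.1 0.8] M [0.02 0.03 0.01]
x [-0.  0. -1.] y [-0.386  0.923  0.   ] jaw 112.68 J [-50.8  20.5   0.7   0.  -70.1 -16.5]
45 rows [{"dx": 0.11, "dy": 0.57, "dz": 0.72, "wx": -0.27}, {"dx": 0.11, "dy": 0.55, "dz": 0.73, "wx": -0.27}, {"dx": 0.11, "dy": 0.53, "dz": 0.74, "wx": -0.27}, {"dx": 0.11, "dy": 0.52, "dz": 0.75, "wx": -0.27}, {"dx": 0.11, "dy": 0.5, "dz": 0.76, "wx": -0.27}, {"dx": 0.11, "dy": 0.48, "dz": 0.77, "wx": -0.27}, {"dx": 0.11, "dy": 0.47, "dz": 0.78, "wx": -0.27}, {"dx": 0.11, "dy": 0.45, "dz": 0.79, "wx": -0.27}, {"dx": 0.11, "dy": 0.43, "dz": 0.8, "wx": -0.27}, {"dx": 0.11, "dy": 0.41, "dz": 0.81, "wx": -0.27}, {"dx": 0.11, "dy": 0.4, "dz": 0.82, "wx": -0.27}, {"dx": 0.11, "dy": 0.38, "dz": 0.83, "wx": -0.27}, {"dx": 0.11, "dy": 0.36, "dz": 0.84, "wx": -0.27}, {"dx": 0.11, "dy": 0.34, "dz": 0.85, "wx": -0.27}, {"dx": 0.11, "dy": 0.32, "dz": 0.85, "wx": -0.27}, {"dx": 0.11, "dy": 0.3, "dz": 0.86, "wx": -0.27}, {"dx": 0.11, "dy": 0.28, "dz": 0.87, "wx": -0.27}, {"dx": 0.11, "dy": 0.26
[... 712 characters left out ...]
, "dz": 0.91, "wx": -0.27}, {"dx": 0.11, "dy": -0.03, "dz": 0.91, "wx": -0.27}, {"dx": 0.11, "dy": -0.05, "dz": 0.91, "wx": -0.27}, {"dx": 0.11, "dy": -0.07, "dz": 0.91, "wx": -0.27}, {"dx": 0.11, "dy": -0.09, "dz": 0.91, "wx": -0.27}, {"dx": 0.11, "dy": -0.11, "dz": 0.91, "wx": -0.27}, {"dx": 0.11, "dy": -0.13, "dz": 0.9, "wx": -0.27}, {"dx": 0.11, "dy": -0.15, "dz": 0.9, "wx": -0.27}, {"dx": 0.11, "dy": -0.17, "dz": 0.9, "wx": -0.27}, {"dx": 0.11, "dy": -0.19, "dz": 0.89, "wx": -0.27}, {"dx": 0.11, "dy": -0.21, "dz": 0.89, "wx": -0.27}, {"dx": 0.11, "dy": -0.23, "dz": 0.88, "wx": -0.27}, {"dx": 0.11, "dy": -0.25, "dz": 0.88, "wx": -0.27}, {"dx": 0.11, "dy": -0.27, "dz": 0.87, "wx": -0.27}]
```

All six keys are required in each row.

Request:
arm_command:
  plan:
    - {"dx": -0.5, "dy": 0.8, "dz": 0.6, "wx": -0.62, "wy": 0, "wz": 0}
    - {"dx": -0.5, "dy": 0.8, "dz": 0.7, "wx": -0.62, "wy": 0, "wz": 0}
    - {"dx": -0.5, "dy": 0.75, "dz": 0.75, "wx": -0.62, "wy": 0, "wz": 0}
    - {"dx": -0.4, "dy": 0.7, "dz": 0.8, "wx": -0.62, "wy": 0, "wz": 0}
    - {"dx": 0, "dy": 0.67, "dz": 0.8, "wx": -0.62, "wy": 0, "wz": 0}
    - {"dx": 0, "dy": 0.63, "dz": 0.85, "wx": -0.62, "wy": 0, "wz": 0}
    - {"dx": 0, "dy": 0.6, "dz": 0.87, "wx": -0.62, "wy": 0, "wz": 0}
    - {"dx": 0, "dy": 0.55, "dz": 0.9, "wx": -0.62, "wy": 0, "wz": 0}
    - {"dx": 0, "dy": 0.5, "dz": 0.9, "wx": -0.62, "wy": 0, "wz": 0}
    - {"dx": 0, "dy": 0.45, "dz": 0.95, "wx": -0.62, "wy": 0, "wz": 0}
    - {"dx": 0, "dy": 0.4, "dz": 0.95, "wx": -0.62, "wy": 0, "wz": 0}
    - {"dx": 0, "dy": 0.35, "dz": 1, "wx": -0.62, "wy": 0, "wz": 0}
    - {"dx": 0, "dy": 0.3, "dz": 1, "wx": -0.62, "wy": 0, "wz": 0}
    - {"dx": 0, "dy": 0.25, "dz": 1, "wx": -0.62, "wy": 0, "wz": 0}
    - {"dx": 0, "dy": 0.2, "dz": 1, "wx": -0.62, "wy": 0, "wz": 0}
    - {"dx": 0, "dy": 0.15, "dz": 1, "wx": -0.62, "wy": 0, "wz": 0}
    - {"dx": 0, "dy": 0.1, "dz": 1, "wx": -0.62, "wy": 0, "wz": 0}
    - {"dx": 0, "dy": 0.05, "dz": 1, "wx": -0.62, "wy": 0, "wz": 0}
    - {"dx": 0, "dy": 0, "dz": 1, "wx": -0.62, "wy": 0, "wz": 0}
    - {"dx": 0, "dy": -0.05, "dz": 1, "wx": -0.62, "wy": 0, "wz": 0}
  fingers: -1

```text
time_s: 3.17
tcp_pos: [0.3697, -0.2085, 0.278]
eef_rot: [-88.1, 89.7, -6.2]
contact_force: [0.1, 0.6, -0.2]
gripper_width: 0.0873
```

```bash
sed -i 's/ if abs(v)>=.005}/}/' h.py; python3 -c "
from h import *
st();plan((.6589,.0956,.15),down(169.4),20)"
```

```text
t 3.17 tcp [ 0.3697 -0.2085  0.278 ] grasp [ 0.3697 -0.2085  0.286 ] w 0.0873 F [ 0.1  0.6 -0.2] M [ 0.03  0.04 -0.04]
x [ 0.005 -0.001 -1.   ] y [-0.99   0.141 -0.005] jaw 171.91 J [ -2.5  -5.8 -25.    0.  -70.5  -5.6]
20 rows [{"dx": 0.34, "dy": -0.61, "dz": 0.85, "wx": 0.03, "wy": 0.0, "wz": 0.0}, {"dx": 0.34, "dy": -0.61, "dz": 0.86, "wx": 0.03, "wy": 0.0, "wz": 0.0}, {"dx": 0.34, "dy": -0.6, "dz": 0.86, "wx": 0.03, "wy": 0.0, "wz": 0.0}, {"dx": 0.34, "dy": -0.6, "dz": 0.86, "wx": 0.03, "wy": 0.0, "wz": 0.0}, {"dx": 0.34, "dy": -0.6, "dz": 0.86, "wx": 0.03, "wy": 0.0, "wz": 0.0}, {"dx": 0.34, "dy": -0.6, "dz": 0.86, "wx": 0.03, "wy": 0.0, "wz": 0.0}, {"dx": 0.34, "dy": -0.6, "dz": 0.86, "wx": 0.03, "wy": 0.0, "wz": 0.0}, {"dx": 0.34, "dy": -0.59, "dz": 0.86, "wx": 0.03, "wy": 0.0, "wz": 0.0}, {"dx": 0.34, "dy": -0.59, "dz": 0.86, "wx": 0.03, "wy": 0.0, "wz": 0.0}, {"dx": 0.34, "dy": -0.59, "dz": 0.87, "wx": 0.03, "wy": 0.0, "wz": 0.0}, {"dx": 0.34, "dy": -0.59, "dz": 0.87, "wx": 0.03, "wy": 0.0, "wz": 0.0}, {"dx": 0.34, "dy": -0.59, "dz": 0.87, "wx": 0.03, "wy": 0.0, "wz": 0.0}, {"dx": 0.34, "dy": -0.59, "dz": 0.87, "wx": 0.03, "wy": 0.0, "wz": 0.0}, {"dx": 0.34, "dy": -0.58, "dz": 0.87, "wx": 0.03, "wy": 0.0, "wz": 0.0}, {"dx": 0.34, "dy": -0.58, "dz": 0.87, "wx": 0.03, "wy": 0.0, "wz": 0.0}, {"dx": 0.34, "dy": -0.58, "dz": 0.87, "wx": 0.03, "wy": 0.0, "wz": 0.0}, {"dx": 0.34, "dy": -0.58, "dz": 0.88, "wx": 0.03, "wy": 0.0, "wz": 0.0}, {"dx": 0.34, "dy": -0.58, "dz": 0.88, "wx": 0.03, "wy": 0.0, "wz": 0.0}, {"dx": 0.34, "dy": -0.57, "dz": 0.88, "wx": 0.03, "wy": 0.0, "wz": 0.0}, {"dx": 0.34, "dy": -0.57, "dz": 0.88, "wx": 0.03, "wy": 0.0, "wz": 0.0}]
```

Request:
arm_command:
  plan:
    - {"dx": 0.34, "dy": -0.61, "dz": 0.86, "wx": 0.03, "wy": 0, "wz": 0}
    - {"dx": 0.34, "dy": -0.61, "dz": 0.86, "wx": 0.03, "wy": 0, "wz": 0}
    - {"dx": 0.34, "dy": -0.6, "dz": 0.86, "wx": 0.03, "wy": 0, "wz": 0}
    - {"dx": 0.34, "dy": -0.6, "dz": 0.86, "wx": 0.03, "wy": 0, "wz": 0}
    - {"dx": 0.34, "dy": -0.6, "dz": 0.86, "wx": 0.03, "wy": 0, "wz": 0}
    - {"dx": 0.34, "dy": -0.6, "dz": 0.86, "wx": 0.03, "wy": 0, "wz": 0}
    - {"dx": 0.34, "dy": -0.6, "dz": 0.86, "wx": 0.03, "wy": 0, "wz": 0}
    - {"dx": 0.34, "dy": -0.59, "dz": 0.86, "wx": 0.03, "wy": 0, "wz": 0}
    - {"dx": 0.34, "dy": -0.59, "dz": 0.86, "wx": 0.03, "wy": 0, "wz": 0}
    - {"dx": 0.34, "dy": -0.59, "dz": 0.87, "wx": 0.03, "wy": 0, "wz": 0}
    - {"dx": 0.34, "dy": -0.59, "dz": 0.87, "wx": 0.03, "wy": 0, "wz": 0}
    - {"dx": 0.34, "dy": -0.59, "dz": 0.87, "wx": 0.03, "wy": 0, "wz": 0}
    - {"dx": 0.34, "dy": -0.59, "dz": 0.87, "wx": 0.03, "wy": 0, "wz": 0}
    - {"dx": 0.34, "dy": -0.58, "dz": 0.87, "wx": 0.03, "wy": 0, "wz": 0}
    - {"dx": 0.34, "dy": -0.58, "dz": 0.87, "wx": 0.03, "wy": 0, "wz": 0}
    - {"dx": 0.34, "dy": -0.58, "dz": 0.87, "wx": 0.03, "wy": 0, "wz": 0}
    - {"dx": 0.34, "dy": -0.58, "dz": 0.88, "wx": 0.03, "wy": 0, "wz": 0}
    - {"dx": 0.34, "dy": -0.58, "dz": 0.88, "wx": 0.03, "wy": 0, "wz": 0}
    - {"dx": 0.34, "dy": -0.57, "dz": 0.88, "wx": 0.03, "wy": 0, "wz": 0}
    - {"dx": 0.34, "dy": -0.57, "dz": 0.88, "wx": 0.03, "wy": 0, "wz": 0}

```text
time_s: 4.83
tcp_pos: [0.6725, 0.1155, 0.1471]
eef_rot: [-76.9, 88.8, 2.6]
contact_force: [0.7, -0.4, 0.5]
gripper_width: 0.0876
```

Run:
```python
s=open('h.py').read()
i=s.index("    if all(np.allclose"); s=s[:i]+'''    print(n,"rows")
    prev=None;c=0
    for o in out+[None]:
        t=None if o is None else tuple(o.values())
        if prev is not None and (t is None or not np.allclose(t,prev,atol=.021)): print(c,"x",prev); c=0; prev=t
        if prev is None: prev=t
        c+=1
'''
open('h.py','w').write(s)
from h import *
st();plan((.6589,.0956,.072),down(169.4))
```

```text
t 4.83 tcp [0.6725 0.1155 0.1471] grasp [0.6724 0.1154 0.1551] w 0.0876 F [ 0.7 -0.4  0.5] M [-0.06  0.08  0.01]
x [ 0.021  0.001 -1.   ] y [-0.983  0.183 -0.02 ] jaw 169.46 J [ 26.3  24.2  -6.3   0.6 -58.4 -37.2]
5 rows
5 x (0.83, 0.11, -0.22, 0.0, 0.01, 0.05)
```

Request:
arm_command:
  plan:
    - {"dx": 0.8, "dy": 0.1, "dz": -0.22, "wx": 0, "wy": 0, "wz": 0.05}
    - {"dx": 0.7, "dy": 0.1, "dz": -0.22, "wx": 0, "wy": 0, "wz": 0.05}
    - {"dx": 0.1, "dy": 0.1, "dz": -0.2, "wx": 0, "wy": 0, "wz": 0.05}
    - {"dx": 0, "dy": 0, "dz": 0, "wx": 0, "wy": 0, "wz": 0}

```text
time_s: 5.17
tcp_pos: [0.6674, 0.1077, 0.111]
eef_rot: [-63.5, 89.5, 16.2]
contact_force: [-0.6, -0.4, -0.5]
gripper_width: 0.0878
```

Run:
```python
from h import *
st();plan((.6589,.0956,.072),down(169.4))
for n in("top","scene"):
    p,d=r.capture(n); c=p[120:240,260:420] if n=="top" else p[180:320,190:350]
    cv2.imwrite(f"pics/g1{n}.png",cv2.resize(c[:,:,::-1],None,fx=5,fy=4 if 0 else 5)[:600])
```

```text
t 5.17 tcp [0.6674 0.1077 0.111 ] grasp [0.6674 0.1076 0.119 ] w 0.0878 F [-0.6 -0.4 -0.5] M [0.04 0.07 0.01]
x [ 0.008  0.002 -1.   ] y [-0.984  0.179 -0.007] jaw 169.66 J [ 25.7  25.9  -8.5   0.1 -55.1 -36.1]
3 rows
3 x (0.78, 0.11, -0.23, 0.02, 0.01, 0.03)
```

View pics/g1top.png

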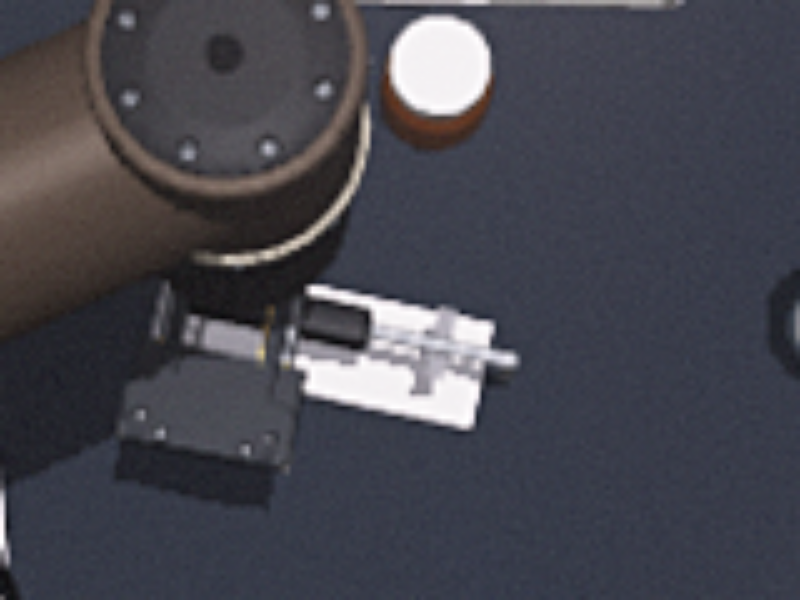

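View pics/g1scene.png

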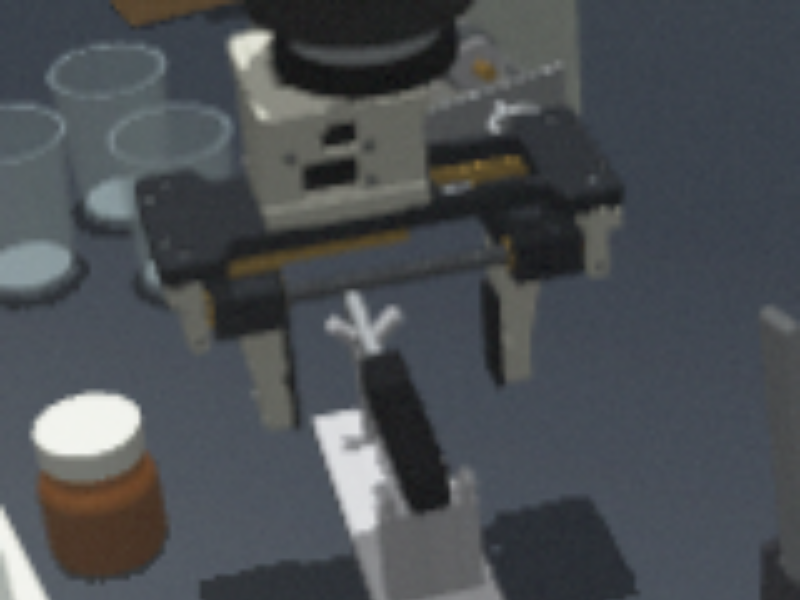

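Request:
arm_command:
  plan:
    - {"dx": 0, "dy": 0.1, "dz": -0.25, "wx": 0, "wy": 0, "wz": 0.03}
    - {"dx": 0, "dy": 0.1, "dz": -0.25, "wx": 0, "wy": 0, "wz": 0}
    - {"dx": 0, "dy": 0.08, "dz": -0.15, "wx": 0, "wy": 0, "wz": 0}
    - {"dx": 0, "dy": 0, "dz": 0, "wx": 0, "wy": 0, "wz": 0}

```text
time_s: 5.6
tcp_pos: [0.6607, 0.0952, 0.1157]
eef_rot: [-57.5, 89.3, 22.1]
contact_force: [-0.7, -0.7, -0.3]
gripper_width: 0.0875
```

Run:
```python
from h import *
st();plan((.6589,.0956,.072),down(169.4))
```

```text
t 5.60 tcp [0.6607 0.0952 0.1157] grasp [0.6607 0.0951 0.1237] w 0.0875 F [-0.7 -0.7 -0.3] M [0.05 0.16 0.01]
x [ 0.012  0.005 -1.   ] y [-0.984  0.18  -0.011] jaw 169.66 J [ 24.9  24.8  -9.7   0.  -54.8 -35.3]
3 rows
3 x (0.86, 0.04, -0.0, 0.02, 0.03, 0.04)
```

Request:
arm_command:
  plan:
    - {"dx": 0.6, "dy": 0.04, "dz": 0, "wx": 0, "wy": 0.03, "wz": 0.05}
    - {"dx": 0.8, "dy": 0.04, "dz": 0, "wx": 0, "wy": 0.03, "wz": 0.05}
    - {"dx": 0.7, "dy": 0.04, "dz": 0, "wx": 0, "wy": 0.03, "wz": 0.05}
    - {"dx": 0.3, "dy": 0, "dz": 0, "wx": 0, "wy": 0, "wz": 0}
    - {"dx": 0, "dy": 0, "dz": 0, "wx": 0, "wy": 0, "wz": 0}

```text
time_s: 6.02
tcp_pos: [0.6594, 0.0954, 0.0671]
eef_rot: [-48.6, 89.8, 31.0]
contact_force: [-0.0, 0.1, -0.8]
gripper_width: 0.0877
```

Run:
```python
from h import *
st();plan((.6589,.0956,.072),down(169.4))
```

```text
t 6.02 tcp [0.6594 0.0954 0.0671] grasp [0.6594 0.0954 0.0751] w 0.0877 F [-0.   0.1 -0.8] M [-0.03  0.14 -0.01]
x [ 0.002  0.001 -1.   ] y [-0.984  0.18  -0.002] jaw 169.61 J [ 25.   27.8 -11.9  -0.  -50.1 -35.3]
1 rows
1 x (0.16, 0.03, 0.0, 0.05, 0.02, 0.03)
```

Request:
arm_command:
  plan:
    - {"dx": 0.15, "dy": 0.02, "dz": 0, "wx": 0.05, "wy": 0, "wz": 0}
    - {"dx": 0, "dy": 0, "dz": 0, "wx": 0, "wy": 0, "wz": 0}
    - {"dx": 0, "dy": 0, "dz": 0, "wx": 0, "wy": 0, "wz": 0}
    - {"dx": 0, "dy": 0, "dz": 0, "wx": 0, "wy": 0, "wz": 0}
    - {"dx": 0, "dy": 0, "dz": 0, "wx": 0, "wy": 0, "wz": 0}
    - {"dx": 0, "dy": 0, "dz": 0, "wx": 0, "wy": 0, "wz": 0}
    - {"dx": 0, "dy": 0, "dz": 0, "wx": 0, "wy": 0, "wz": 0}
  fingers: 1
  force: 40

```text
time_s: 6.6
tcp_pos: [0.6599, 0.0959, 0.0647]
eef_rot: [-58.0, 89.8, 21.4]
contact_force: [-0.2, -0.5, -0.1]
gripper_width: 0.0465
```

Run:
```python
from h import *
st()
```

```text
t 6.60 tcp [0.6599 0.0959 0.0647] grasp [0.6598 0.0959 0.0727] w 0.0465 F [-0.2 -0.5 -0.1] M [-0.    0.09 -0.03]
x [ 0.004  0.001 -1.   ] y [-0.983  0.184 -0.003] jaw 169.40 J [ 25.   28.  -12.1   0.  -49.7 -35.6]
```

Request:
arm_command:
  plan:
    - {"dx": 0, "dy": 0, "dz": 0, "wx": 0, "wy": 0, "wz": 0}
    - {"dx": 0, "dy": 0, "dz": 0, "wx": 0, "wy": 0, "wz": 0}
    - {"dx": 0, "dy": 0, "dz": 0, "wx": 0, "wy": 0, "wz": 0}
    - {"dx": 0, "dy": 0, "dz": 0, "wx": 0, "wy": 0, "wz": 0}
    - {"dx": 0, "dy": 0, "dz": 0, "wx": 0, "wy": 0, "wz": 0}
    - {"dx": 0, "dy": 0, "dz": 0, "wx": 0, "wy": 0, "wz": 0}

```text
time_s: 7.1
tcp_pos: [0.6602, 0.0961, 0.0656]
eef_rot: [-56.9, 89.7, 22.5]
contact_force: [0.8, 0.2, 1.0]
gripper_width: 0.0196
```

Run:
```python
from h import *
st()
```

```text
t 7.10 tcp [0.6602 0.0961 0.0656] grasp [0.6602 0.0961 0.0736] w 0.0196 F [0.8 0.2 1. ] M [ 0.06  0.11 -0.04]
x [ 0.005  0.002 -1.   ] y [-0.983  0.184 -0.004] jaw 169.39 J [ 25.   27.9 -12.    0.  -49.7 -35.6]
```

Request:
arm_command:
  plan:
    - {"dx": -0.3, "dy": 0, "dz": 0, "wx": 0, "wy": 0, "wz": 0}
    - {"dx": -0.6, "dy": 0, "dz": 0, "wx": 0, "wy": 0, "wz": 0}
    - {"dx": -0.8, "dy": 0, "dz": 0, "wx": 0, "wy": 0, "wz": 0}
    - {"dx": -0.8, "dy": 0, "dz": 0, "wx": 0, "wy": 0, "wz": 0}
    - {"dx": -0.7, "dy": 0, "dz": 0, "wx": 0, "wy": 0, "wz": 0}
    - {"dx": -0.2, "dy": 0, "dz": 0, "wx": 0, "wy": 0, "wz": 0}

```text
time_s: 7.6
tcp_pos: [0.6584, 0.0952, 0.1375]
eef_rot: [-63.4, 90.0, 15.9]
contact_force: [0.4, 0.3, -1.1]
gripper_width: 0.0197
```

Run:
```python
from h import *
st();plan((.443,-.079,.13),down(186.65),18)
```

```text
t 7.60 tcp [0.6584 0.0952 0.1375] grasp [0.6584 0.0952 0.1455] w 0.0197 F [ 0.4  0.3 -1.1] M [0.02 0.03 0.01]
x [ 0.  0. -1.] y [-0.983  0.184 -0.   ] jaw 169.38 J [ 25.   23.8  -8.    0.  -58.1 -35.6]
18 rows
3 x (0.04, 0.5, -0.59, -0.21, 0.0, 0.0)
3 x (0.04, 0.53, -0.56, -0.21, 0.0, 0.0)
3 x (0.04, 0.56, -0.53, -0.21, 0.0, 0.0)
3 x (0.04, 0.58, -0.5, -0.21, 0.0, 0.0)
3 x (0.04, 0.61, -0.47, -0.21, 0.0, 0.0)
3 x (0.04, 0.63, -0.44, -0.21, 0.0, 0.0)
```

Request:
arm_command:
  plan:
    - {"dx": 0, "dy": 0.3, "dz": -0.4, "wx": -0.21, "wy": 0, "wz": 0}
    - {"dx": 0, "dy": 0.5, "dz": -0.59, "wx": -0.21, "wy": 0, "wz": 0}
    - {"dx": 0, "dy": 0.5, "dz": -0.59, "wx": -0.21, "wy": 0, "wz": 0}
    - {"dx": 0.04, "dy": 0.53, "dz": -0.56, "wx": -0.21, "wy": 0, "wz": 0}
    - {"dx": 0.04, "dy": 0.53, "dz": -0.56, "wx": -0.21, "wy": 0, "wz": 0}
    - {"dx": 0.04, "dy": 0.53, "dz": -0.56, "wx": -0.21, "wy": 0, "wz": 0}
    - {"dx": 0.04, "dy": 0.56, "dz": -0.53, "wx": -0.21, "wy": 0, "wz": 0}
    - {"dx": 0.04, "dy": 0.56, "dz": -0.53, "wx": -0.21, "wy": 0, "wz": 0}
    - {"dx": 0.04, "dy": 0.56, "dz": -0.53, "wx": -0.21, "wy": 0, "wz": 0}
    - {"dx": 0.04, "dy": 0.58, "dz": -0.5, "wx": -0.21, "wy": 0, "wz": 0}
    - {"dx": 0.04, "dy": 0.58, "dz": -0.5, "wx": -0.21, "wy": 0, "wz": 0}
    - {"dx": 0.04, "dy": 0.58, "dz": -0.5, "wx": -0.21, "wy": 0, "wz": 0}
    - {"dx": 0.04, "dy": 0.61, "dz": -0.47, "wx": -0.21, "wy": 0, "wz": 0}
    - {"dx": 0.04, "dy": 0.61, "dz": -0.47, "wx": -0.21, "wy": 0, "wz": 0}
    - {"dx": 0.04, "dy": 0.61, "dz": -0.47, "wx": -0.21, "wy": 0, "wz": 0}
    - {"dx": 0.04, "dy": 0.4, "dz": -0.3, "wx": -0.21, "wy": 0, "wz": 0}
    - {"dx": 0, "dy": 0.2, "dz": -0.2, "wx": -0.21, "wy": 0, "wz": 0}
    - {"dx": 0, "dy": 0, "dz": 0, "wx": -0.1, "wy": 0, "wz": 0}
    - {"dx": 0, "dy": 0, "dz": 0, "wx": 0, "wy": 0, "wz": 0}

```text
time_s: 9.18
tcp_pos: [0.452, -0.0751, 0.1236]
eef_rot: [61.0, 89.6, 158.6]
contact_force: [-0.7, 0.3, -0.9]
gripper_width: 0.0195
```

Run:
```python
from h import *
st();plan((.443,-.079,.115),down(186.65))
for n in("top","scene"):
    p,d=r.capture(n); np.save(f"pics/g2{n}.npy",p);c=p[200:320,330:490] if n=="top" else p[140:260,210:370]
    cv2.imwrite(f"pics/g2{n}.png",cv2.resize(c[:,:,::-1],None,fx=5,fy=5,interpolation=cv2.INTER_CUBIC))
for q in("hook_tip","ring"):
  for n in("top","scene"):
    for o in r.spot_point(n,q)[:2]: print(q,n,round(o['score'],2),np.round(o['centre'],1),plane(n,o['centre'],.035 if q=="ring" else .08).round(4))
```

```text
t 9.18 tcp [ 0.452  -0.0751  0.1236] grasp [ 0.4521 -0.0752  0.1316] w 0.0195 F [-0.7  0.3 -0.9] M [0.06 0.02 0.01]
x [-0.006  0.002 -1.   ] y [-0.991 -0.132  0.005] jaw -172.44 J [ 15.1   6.7 -34.4  -0.3 -49.1  -7.4]
2 rows
2 x (0.42, 0.23, -0.07, 0.1, 0.02, -0.03)
hook_tip scene 0.48 [290.9 188.4] [ 0.4546 -0.2174  0.08  ]
ring top 0.74 [429.6 266.1] [ 0.4589 -0.1959  0.035 ]
ring top 0.37 [466.7 180.3] [ 0.6763 -0.2873  0.035 ]
ring scene 0.83 [294.  204.8] [ 0.4571 -0.1965  0.035 ]
```

View pics/g2top.png

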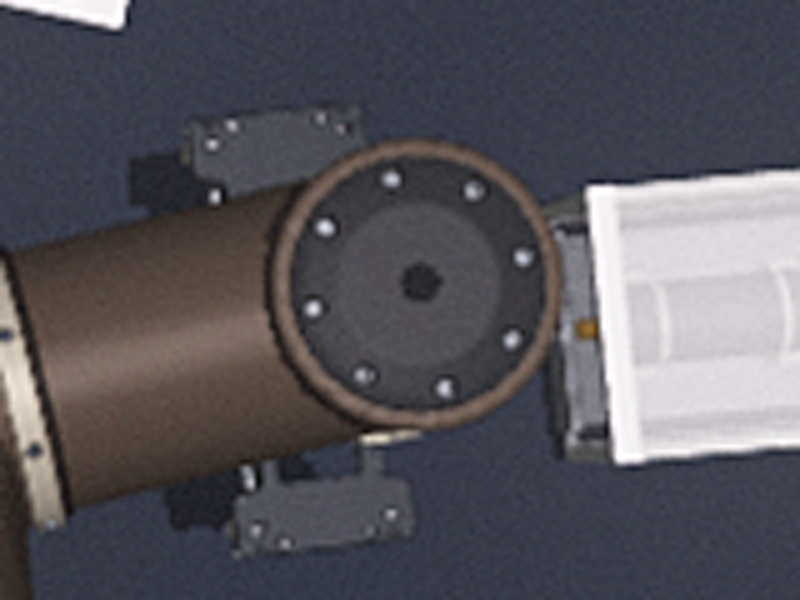

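View pics/g2scene.png

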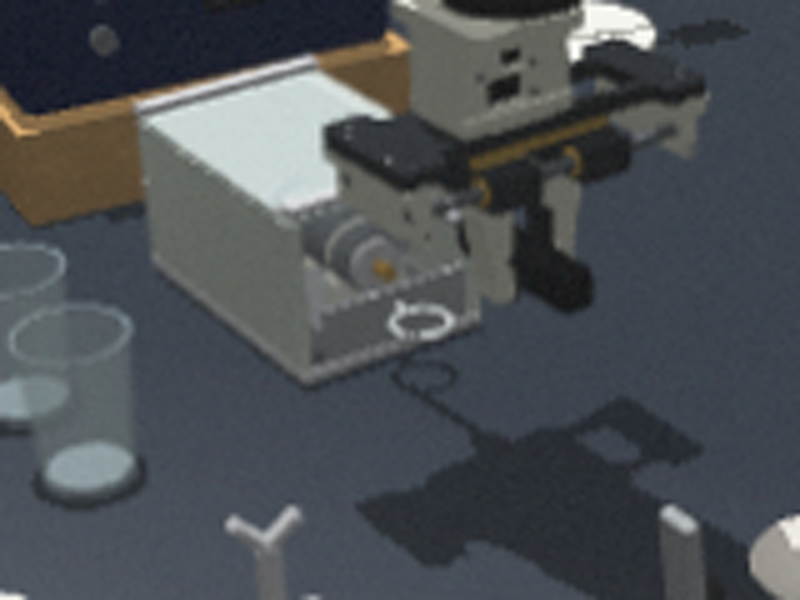

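Request:
arm_command:
  plan:
    - {"dx": 0.1, "dy": 0.2, "dz": -0.07, "wx": 0.1, "wy": 0.02, "wz": -0.03}
    - {"dx": 0.2, "dy": 0.2, "dz": -0.05, "wx": 0.1, "wy": 0.02, "wz": -0.03}
    - {"dx": 0, "dy": 0.1, "dz": 0, "wx": 0.05, "wy": 0, "wz": 0}
    - {"dx": 0, "dy": 0, "dz": 0, "wx": 0, "wy": 0, "wz": 0}

```text
time_s: 9.82
tcp_pos: [0.4427, -0.078, 0.1164]
eef_rot: [126.2, 89.9, -137.5]
contact_force: [0.3, 0.2, -1.0]
gripper_width: 0.0198
```

Run:
```python
from h import *
p,R=st();plan((.4436,-.0778,.066),down(186.65))
print("tip",(p-.008*R[:,0])+ .12*R[:,2]*-1 , (p-.008*R[:,0])+.12*R[:,2])
```

```text
t 9.82 tcp [ 0.4427 -0.078   0.1164] grasp [ 0.4427 -0.078   0.1244] w 0.0198 F [ 0.3  0.2 -1. ] M [ 0.04  0.09 -0.01]
x [-0.001 -0.001 -1.   ] y [-0.994 -0.11   0.001] jaw -173.67 J [ 15.3   6.2 -36.3   0.  -47.5  -9. ]
4 rows
4 x (0.73, -0.01, 0.0, -0.02, -0.0, -0.0)
tip [ 0.45591298 -0.19724349  0.12452382] [0.42945546 0.04129364 0.12433558]
```

Request:
arm_command:
  plan:
    - {"dx": 0.6, "dy": -0.02, "dz": 0, "wx": -0.02, "wy": 0, "wz": 0}
    - {"dx": 0.7, "dy": -0.02, "dz": 0, "wx": -0.02, "wy": 0, "wz": 0}
    - {"dx": 0.5, "dy": 0, "dz": 0, "wx": 0, "wy": 0, "wz": 0}
    - {"dx": 0.4, "dy": 0, "dz": 0, "wx": 0, "wy": 0, "wz": 0}
    - {"dx": 0.3, "dy": 0, "dz": 0, "wx": 0, "wy": 0, "wz": 0}
    - {"dx": 0.2, "dy": 0, "dz": 0, "wx": 0, "wy": 0, "wz": 0}
    - {"dx": 0, "dy": 0, "dz": 0, "wx": 0, "wy": 0, "wz": 0}

```text
time_s: 10.4
tcp_pos: [0.4441, -0.0778, 0.0609]
eef_rot: [-118.0, 89.9, -21.4]
contact_force: [-0.7, 0.2, -0.3]
gripper_width: 0.0194
```

Run:
```python
from h import *
p,R=st();plan((.4436,-.0778,.066),down(186.65))
for n in("scene",):
    p,d=r.capture(n);c=p[140:260,210:370]
    cv2.imwrite(f"pics/g3{n}.png",cv2.resize(c[:,:,::-1],None,fx=5,fy=5,interpolation=cv2.INTER_CUBIC))
```

```text
t 10.40 tcp [ 0.4441 -0.0778  0.0609] grasp [ 0.444  -0.0778  0.0689] w 0.0194 F [-0.7  0.2 -0.3] M [0.01 0.1  0.01]
x [ 0.002 -0.001 -1.   ] y [-0.993 -0.114 -0.002] jaw -173.46 J [ 15.3  11.2 -40.    0.1 -38.7  -8.8]
1 rows
1 x (0.14, 0.02, 0.0, -0.02, -0.01, 0.02)
```

View pics/g3scene.png

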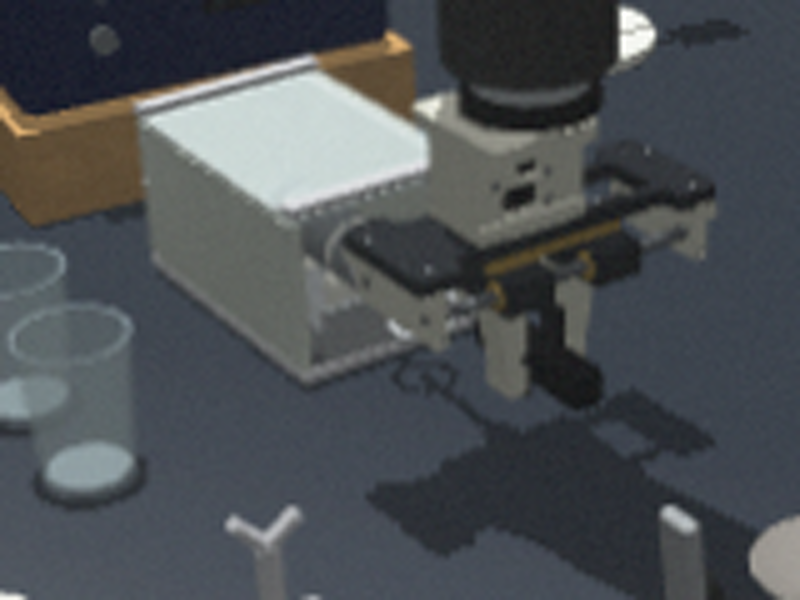

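Request:
arm_command:
  plan:
    - {"dx": 0.1, "dy": 0, "dz": 0.2, "wx": -0.02, "wy": 0, "wz": 0}
    - {"dx": 0.05, "dy": 0, "dz": 0.3, "wx": -0.02, "wy": 0, "wz": 0}
    - {"dx": 0, "dy": 0, "dz": 0.4, "wx": 0, "wy": 0, "wz": 0}
    - {"dx": 0, "dy": 0, "dz": 0.5, "wx": 0, "wy": 0, "wz": 0}
    - {"dx": 0, "dy": 0, "dz": 0.5, "wx": 0, "wy": 0, "wz": 0}
    - {"dx": 0, "dy": 0, "dz": 0.5, "wx": 0, "wy": 0, "wz": 0}
    - {"dx": 0, "dy": 0, "dz": 0.5, "wx": 0, "wy": 0, "wz": 0}
    - {"dx": 0, "dy": 0, "dz": 0.5, "wx": 0, "wy": 0, "wz": 0}

```text
time_s: 11.12
tcp_pos: [0.4359, -0.0066, 0.0597]
eef_rot: [-123.0, 89.7, -26.3]
contact_force: [1.3, -2.5, -3.6]
gripper_width: 0.0199
```

Run:
```python
from h import *
p,R=st();plan((.444-.1158*.17,-.0778+.9933*.17,.067),down(186.65))
```

```text
t 11.12 tcp [ 0.4359 -0.0066  0.0597] grasp [ 0.4358 -0.0066  0.0677] w 0.0199 F [ 1.3 -2.5 -3.6] M [-0.87 -0.2   0.09]
x [ 0.004 -0.002 -1.   ] y [-0.993 -0.116 -0.004] jaw -173.35 J [ 25.4   9.9 -42.1   0.3 -37.8 -19. ]
6 rows
6 x (0.0, 0.0, 0.82, -0.0, -0.01, 0.01)
```

Request:
arm_command:
  plan:
    - {"dx": 0, "dy": 0, "dz": 0.5, "wx": 0, "wy": 0, "wz": 0}
    - {"dx": 0, "dy": 0, "dz": 0.5, "wx": 0, "wy": 0, "wz": 0}
    - {"dx": 0, "dy": 0, "dz": 0.5, "wx": 0, "wy": 0, "wz": 0}
    - {"dx": 0, "dy": 0, "dz": 0.5, "wx": 0, "wy": 0, "wz": 0}
    - {"dx": 0, "dy": 0, "dz": 0.5, "wx": 0, "wy": 0, "wz": 0}
    - {"dx": 0, "dy": 0, "dz": 0.4, "wx": 0, "wy": 0, "wz": 0}
    - {"dx": 0, "dy": 0, "dz": 0.3, "wx": 0, "wy": 0, "wz": 0}
    - {"dx": 0, "dy": 0, "dz": 0.2, "wx": 0, "wy": 0, "wz": 0}
    - {"dx": 0, "dy": 0, "dz": 0.2, "wx": 0, "wy": 0, "wz": 0}

```text
time_s: 11.87
tcp_pos: [0.4253, 0.0731, 0.0616]
eef_rot: [-116.8, 89.6, -19.8]
contact_force: [0.1, -3.0, -0.8]
gripper_width: 0.0197
```

Run:
```python
from h import *
p,R=st();plan((.444-.1158*.17,-.0778+.9933*.17,.067),down(186.65))
```

```text
t 11.87 tcp [0.4253 0.0731 0.0616] grasp [0.4253 0.0731 0.0696] w 0.0197 F [ 0.1 -3.  -0.8] M [-0.84 -0.17  0.03]
x [ 0.007 -0.002 -1.   ] y [-0.993 -0.122 -0.006] jaw -173.02 J [ 36.5   9.3 -42.7   0.6 -37.8 -29.9]
1 rows
1 x (0.13, -0.06, 0.9, 0.07, -0.04, 0.08)
```

Request:
arm_command:
  plan:
    - {"dx": 0.1, "dy": -0.03, "dz": 0.25, "wx": 0.03, "wy": -0.02, "wz": 0.04}
    - {"dx": 0, "dy": 0, "dz": 0.25, "wx": 0.03, "wy": 0, "wz": 0.04}
    - {"dx": 0, "dy": 0, "dz": 0.25, "wx": 0, "wy": 0, "wz": 0}
    - {"dx": 0, "dy": 0, "dz": 0.25, "wx": 0, "wy": 0, "wz": 0}

```text
time_s: 12.2
tcp_pos: [0.4226, 0.0929, 0.0592]
eef_rot: [144.9, 89.7, -118.4]
contact_force: [8.8, -30.0, -9.0]
gripper_width: 0.0197
```

Run:
```python
from h import *
p,R=st();plan((.444-.1158*.17,-.0778+.9933*.17,.067),down(186.65))
for n in("top",):
    p,d=r.capture(n);c=p[200:320,280:560]
    cv2.imwrite(f"pics/g4{n}.png",cv2.resize(c[:,:,::-1],None,fx=2.8,fy=2.8,interpolation=cv2.INTER_CUBIC))
```

```text
t 12.20 tcp [0.4226 0.0929 0.0592] grasp [0.4226 0.0929 0.0672] w 0.0197 F [  8.8 -30.   -9. ] M [-10.9   -3.08   0.62]
x [-0.003 -0.005 -1.   ] y [-0.993 -0.116  0.003] jaw -173.32 J [ 38.8   9.9 -42.1   0.2 -38.2 -32.3]
1 rows
1 x (0.01, -0.08, -0.1, 0.01, -0.06, -0.04)
```

View pics/g4top.png

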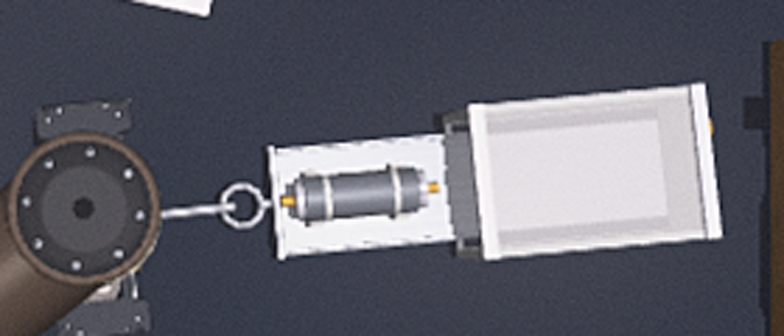

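Request:
arm_command:
  plan:
    - {"dx": 0, "dy": 0, "dz": -0.25, "wx": 0, "wy": 0, "wz": 0}
    - {"dx": 0, "dy": 0, "dz": -0.2, "wx": 0, "wy": 0, "wz": 0}
    - {"dx": 0, "dy": 0, "dz": 0, "wx": 0, "wy": 0, "wz": 0}
    - {"dx": 0, "dy": 0, "dz": 0, "wx": 0, "wy": 0, "wz": 0}

```text
time_s: 12.58
tcp_pos: [0.4232, 0.0839, 0.0585]
eef_rot: [139.0, 89.6, -124.4]
contact_force: [0.0, -0.4, -0.6]
gripper_width: 0.0201
```

Run:
```python
from h import *
p,R=st()
for n in("top",):
    p,d=r.capture(n);c=p[220:320,300:460]
    cv2.imwrite(f"pics/g5{n}.png",cv2.resize(c[:,:,::-1],None,fx=5,fy=5,interpolation=cv2.INTER_CUBIC))
```

```text
t 12.58 tcp [0.4232 0.0839 0.0585] grasp [0.4232 0.0839 0.0665] w 0.0201 F [ 0.  -0.4 -0.6] M [0.03 0.1  0.03]
x [-0.004 -0.006 -1.   ] y [-0.993 -0.116  0.005] jaw -173.34 J [ 37.7   9.9 -42.3   0.2 -38.2 -31.2]
```

View pics/g5top.png

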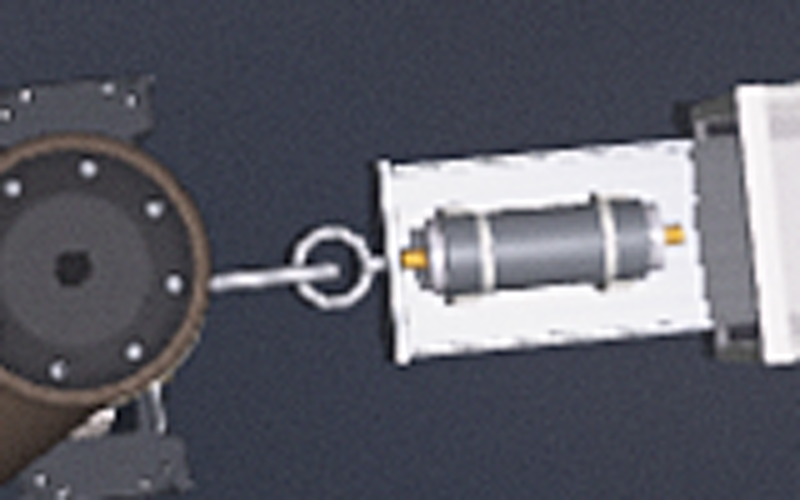

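Request:
arm_command:
  plan:
    - {"dx": -0.4, "dy": 0, "dz": 0, "wx": 0, "wy": 0, "wz": 0}
    - {"dx": -0.7, "dy": 0, "dz": 0, "wx": 0, "wy": 0, "wz": 0}
    - {"dx": -0.8, "dy": 0, "dz": 0, "wx": 0, "wy": 0.05, "wz": -0.03}
    - {"dx": -0.8, "dy": 0, "dz": 0, "wx": 0, "wy": 0.05, "wz": -0.03}
    - {"dx": -0.7, "dy": 0, "dz": 0, "wx": 0, "wy": 0, "wz": 0}
    - {"dx": -0.4, "dy": 0, "dz": 0, "wx": 0, "wy": 0, "wz": 0}

```text
time_s: 13.13
tcp_pos: [0.4224, 0.0848, 0.1388]
eef_rot: [170.6, 89.2, -92.8]
contact_force: [0.6, 0.2, -1.6]
gripper_width: 0.0194
```

Run:
```python
from h import *
p0,R=st()
e=plane('top',full:= (300+(342+.5)/5-.5,220+(270+.5)/5-.5),.0655); g=np.array([.4232,.0839,.0665]); d=np.array([.1158,-.9933,0]); print("rod end rel grasp along",(e-g)@d,"lat",np.cross(d,e-g)[2])
plan((.6602,.0961,.13),down(169.4),16)
p,d=r.capture("top");c=p[220:320,280:440]
cv2.imwrite(f"pics/g6top.png",cv2.resize(c[:,:,::-1],None,fx=5,fy=5,interpolation=cv2.INTER_CUBIC))
```

```text
t 13.13 tcp [0.4224 0.0848 0.1388] grasp [0.4225 0.0849 0.1468] w 0.0194 F [ 0.6  0.2 -1.6] M [0.22 0.06 0.02]
x [-0.001 -0.015 -1.   ] y [-0.993 -0.115  0.002] jaw -173.42 J [ 38.4   2.7 -36.9   0.8 -50.9 -32.3]
rod end rel grasp along 0.12518488385033152 lat -0.0012856644434879484
16 rows
2 x (0.05, -0.74, -0.05, 0.23, -0.01, -0.0)
2 x (0.05, -0.74, -0.02, 0.23, -0.01, -0.0)
3 x (0.05, -0.74, 0.01, 0.23, -0.01, -0.0)
2 x (0.05, -0.74, 0.05, 0.23, -0.01, -0.0)
3 x (0.05, -0.74, 0.08, 0.23, -0.01, -0.0)
3 x (0.05, -0.73, 0.12, 0.23, -0.01, -0.0)
1 x (0.05, -0.73, 0.16, 0.23, -0.01, -0.0)
```

View pics/g6top.png

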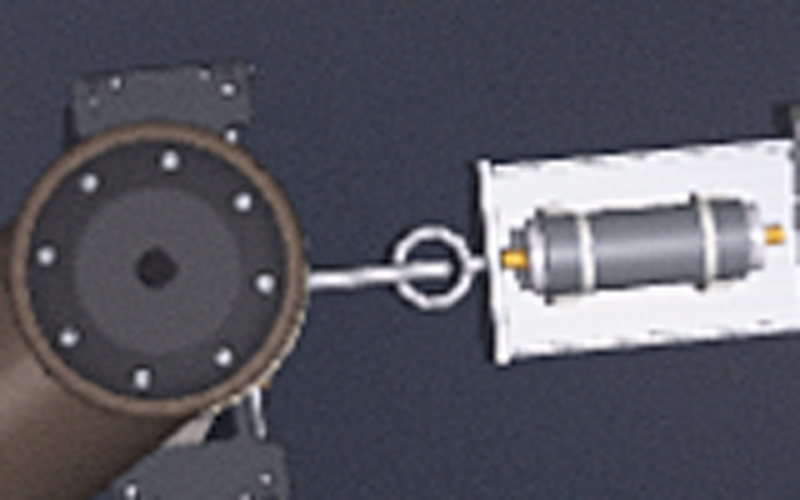

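Request:
arm_command:
  plan:
    - {"dx": 0, "dy": -0.5, "dz": -0.05, "wx": 0.23, "wy": 0, "wz": 0}
    - {"dx": 0, "dy": -0.74, "dz": -0.05, "wx": 0.23, "wy": 0, "wz": 0}
    - {"dx": 0, "dy": -0.74, "dz": -0.02, "wx": 0.23, "wy": 0, "wz": 0}
    - {"dx": 0, "dy": -0.74, "dz": -0.02, "wx": 0.23, "wy": 0, "wz": 0}
    - {"dx": 0, "dy": -0.74, "dz": 0, "wx": 0.23, "wy": 0, "wz": 0}
    - {"dx": 0, "dy": -0.74, "dz": 0, "wx": 0.23, "wy": 0, "wz": 0}
    - {"dx": 0, "dy": -0.74, "dz": 0.02, "wx": 0.23, "wy": 0, "wz": 0}
    - {"dx": 0, "dy": -0.74, "dz": 0.05, "wx": 0.23, "wy": 0, "wz": 0}
    - {"dx": 0, "dy": -0.74, "dz": 0.05, "wx": 0.23, "wy": 0, "wz": 0}
    - {"dx": 0, "dy": -0.74, "dz": 0.08, "wx": 0.23, "wy": 0, "wz": 0}
    - {"dx": 0, "dy": -0.74, "dz": 0.08, "wx": 0.23, "wy": 0, "wz": 0}
    - {"dx": 0, "dy": -0.74, "dz": 0.08, "wx": 0.23, "wy": 0, "wz": 0}
    - {"dx": 0, "dy": -0.73, "dz": 0.12, "wx": 0.23, "wy": 0, "wz": 0}
    - {"dx": 0, "dy": -0.6, "dz": 0.12, "wx": 0.23, "wy": 0, "wz": 0}
    - {"dx": 0, "dy": -0.4, "dz": 0.1, "wx": 0.2, "wy": 0, "wz": 0}
    - {"dx": 0, "dy": -0.2, "dz": 0.05, "wx": 0.1, "wy": 0, "wz": 0}
    - {"dx": 0, "dy": 0, "dz": 0, "wx": 0, "wy": 0, "wz": 0}

```text
time_s: 14.6
tcp_pos: [0.6515, 0.0915, 0.1323]
eef_rot: [171.9, 89.2, -109.2]
contact_force: [0.6, 1.0, -0.9]
gripper_width: 0.0198
```

Run:
```python
from h import *
p0,R=st()
plan((.6602,.0961,.10),down(169.4))
p,d=r.capture("scene");c=p[200:300,200:350]
cv2.imwrite(f"pics/g7.png",cv2.resize(c[:,:,::-1],None,fx=5.3,fy=5.3,interpolation=cv2.INTER_CUBIC))
```

```text
t 14.60 tcp [0.6515 0.0915 0.1323] grasp [0.6516 0.0916 0.1403] w 0.0198 F [ 0.6  1.  -0.9] M [ 0.07  0.02 -0.01]
x [-0.005 -0.013 -1.   ] y [-0.982  0.191  0.002] jaw 168.97 J [ 25.3  23.7  -9.3   0.7 -57.6 -36.7]
3 rows
3 x (0.67, -0.13, 0.11, -0.03, -0.06, -0.01)
```

View pics/g7.png

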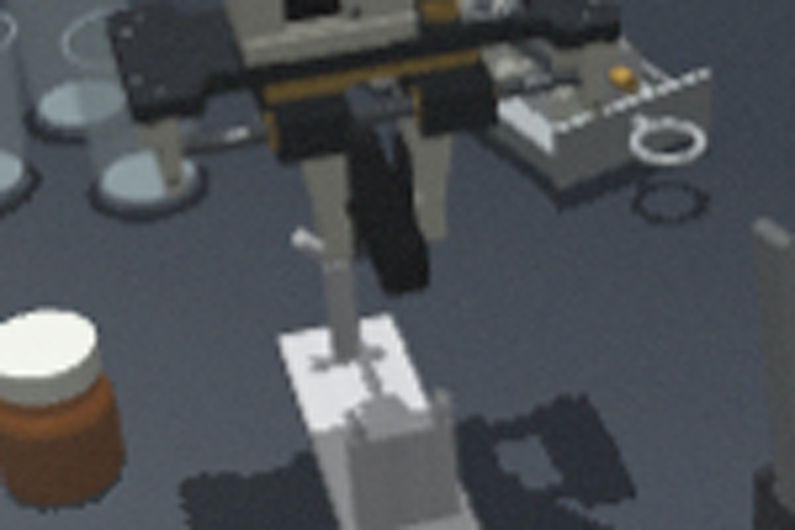

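Run:
```python
from h import *
p,R=cur()[1:]
g=p-.008*R[:,0]
def P(l): # hook local x,y,z with hook x=-tool z? 
    X=-R[:,2];Z=-R[:,0];Y=np.cross(Z,X); return g+X*l[0]+Y*l[1]+Z*l[2]
print(-R[:,2])
for l in((-.05,.01,-.0135),(-.05,-.01,-.0135),(-.05,.01,.0105),(-.05,-.01,.0105)):
    u=proj('scene',P(l))[0]; print(l,((u-[200,200]+.5)*5.3-.5).round(0))
```

```text
[-0.19084544 -0.98152146  0.01391583]
(-0.05, 0.01, -0.0135) [386. 303.]
(-0.05, -0.01, -0.0135) [434. 294.]
(-0.05, 0.01, 0.0105) [381. 254.]
(-0.05, -0.01, 0.0105) [430. 245.]
```

Request:
arm_command:
  plan:
    - {"dx": 0.3, "dy": -0.15, "dz": 0.11, "wx": -0.03, "wy": -0.06, "wz": 0}
    - {"dx": 0.5, "dy": -0.15, "dz": 0.11, "wx": -0.03, "wy": -0.06, "wz": 0}
    - {"dx": 0.4, "dy": -0.1, "dz": 0.08, "wx": -0.02, "wy": -0.06, "wz": 0}
    - {"dx": 0, "dy": 0, "dz": 0, "wx": 0, "wy": 0, "wz": 0}

```text
time_s: 14.98
tcp_pos: [0.6589, 0.0963, 0.1061]
eef_rot: [44.8, 89.8, 124.3]
contact_force: [0.7, -0.1, -0.8]
gripper_width: 0.0198
```

Run:
```python
from h import *
p0,R=st()
plan((.6602,.0961,.0735),down(169.4))
```

```text
t 14.98 tcp [0.6589 0.0963 0.1061] grasp [0.6589 0.0962 0.1141] w 0.0198 F [ 0.7 -0.1 -0.8] M [0.05 0.16 0.04]
x [-0.002  0.003 -1.   ] y [-0.983  0.183  0.003] jaw 169.46 J [ 24.9  25.6  -9.6  -0.3 -54.8 -35.3]
3 rows
3 x (0.68, -0.02, -0.0, 0.0, 0.01, -0.01)
```

Request:
arm_command:
  plan:
    - {"dx": 0.4, "dy": -0.02, "dz": 0, "wx": 0, "wy": 0.01, "wz": -0.01}
    - {"dx": 0.5, "dy": -0.02, "dz": 0, "wx": 0, "wy": 0.01, "wz": -0.01}
    - {"dx": 0.4, "dy": -0.01, "dz": 0, "wx": 0, "wy": 0, "wz": 0}
    - {"dx": 0.3, "dy": 0, "dz": 0, "wx": 0, "wy": 0, "wz": 0}
    - {"dx": 0.2, "dy": 0, "dz": 0, "wx": 0, "wy": 0, "wz": 0}
    - {"dx": 0, "dy": 0, "dz": 0, "wx": 0, "wy": 0, "wz": 0}

```text
time_s: 15.48
tcp_pos: [0.6592, 0.0961, 0.0657]
eef_rot: [76.2, 89.9, 155.8]
contact_force: [0.6, -0.3, 0.6]
gripper_width: 0.0197
```

Run:
```python
from h import *
p0,R=st()
plan((.6602,.0961,.0735),down(169.4))
p,d=r.capture("scene");c=p[200:300,200:350]
cv2.imwrite(f"pics/g8.png",cv2.resize(c[:,:,::-1],None,fx=5.3,fy=5.3,interpolation=cv2.INTER_CUBIC))
```

```text
t 15.48 tcp [0.6592 0.0961 0.0657] grasp [0.6592 0.0961 0.0737] w 0.0197 F [ 0.6 -0.3  0.6] M [ 0.16 -0.03  0.08]
x [-0.001  0.001 -1.   ] y [-0.983  0.182  0.001] jaw 169.52 J [ 25.   28.  -11.8  -0.1 -50.2 -35.4]
1 rows
1 x (0.01, -0.05, 0.01, 0.03, 0.0, -0.02)
```

View pics/g8.png

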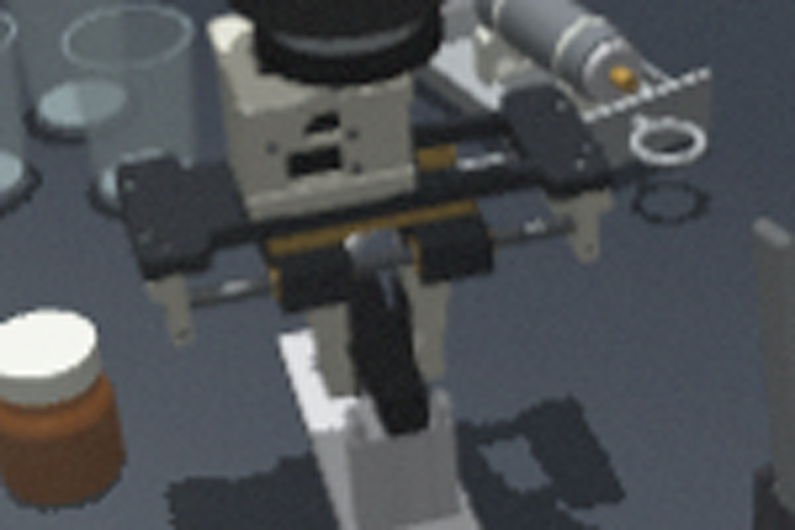

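Request:
arm_command:
  plan:
    - {"dx": 0.06, "dy": 0, "dz": 0, "wx": 0, "wy": 0, "wz": 0}
    - {"dx": 0, "dy": 0, "dz": 0, "wx": 0, "wy": 0, "wz": 0}
    - {"dx": 0, "dy": 0, "dz": 0, "wx": 0, "wy": 0, "wz": 0}
    - {"dx": 0, "dy": 0, "dz": 0, "wx": 0, "wy": 0, "wz": 0}
    - {"dx": 0, "dy": 0, "dz": 0, "wx": 0, "wy": 0, "wz": 0}
    - {"dx": 0, "dy": 0, "dz": 0, "wx": 0, "wy": 0, "wz": 0}
  fingers: -1

```text
time_s: 16.03
tcp_pos: [0.6602, 0.0965, 0.0667]
eef_rot: [-32.3, 89.9, 47.3]
contact_force: [-0.5, -0.4, 0.6]
gripper_width: 0.0544
```

Request:
arm_command:
  plan:
    - {"dx": -0.4, "dy": 0, "dz": 0, "wx": 0, "wy": 0, "wz": 0}
    - {"dx": -0.7, "dy": 0, "dz": 0, "wx": 0, "wy": 0, "wz": 0}
    - {"dx": -0.9, "dy": 0, "dz": 0, "wx": 0, "wy": 0, "wz": 0}
    - {"dx": -0.9, "dy": 0, "dz": 0, "wx": 0, "wy": 0, "wz": 0}
    - {"dx": -0.8, "dy": 0, "dz": 0, "wx": 0, "wy": 0, "wz": 0}
    - {"dx": -0.4, "dy": 0.3, "dz": 0, "wx": 0, "wy": 0, "wz": 0}
    - {"dx": 0, "dy": 0.3, "dz": 0, "wx": 0, "wy": 0, "wz": 0}

```text
time_s: 16.62
tcp_pos: [0.648, 0.098, 0.1546]
eef_rot: [-38.7, 89.9, 40.7]
contact_force: [-0.5, -0.0, -0.5]
gripper_width: 0.0875
```

Run:
```python
from h import *
p0,R=st()
for n in("scene","top"):
    p,d=r.capture(n);c=p[210:310,210:360] if n=="scene" else p[140:290,270:500]
    k=5.3 if n=="scene" else 3.4
    cv2.imwrite(f"pics/g9{n}.png",cv2.resize(c[:,:,::-1],None,fx=k,fy=k,interpolation=cv2.INTER_CUBIC))
```

```text
t 16.62 tcp [0.648  0.098  0.1546] grasp [0.648  0.098  0.1626] w 0.0875 F [-0.5 -0.  -0.5] M [0.05 0.06 0.04]
x [ 0.001  0.001 -1.   ] y [-0.983  0.182 -0.001] jaw 169.49 J [ 25.6  22.1  -8.3  -0.  -59.6 -36.1]
```

View pics/g9scene.png

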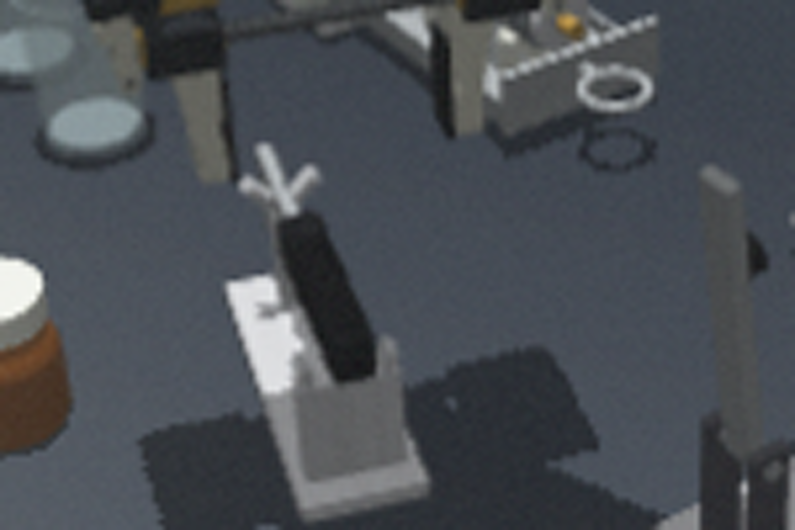

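View pics/g9top.png

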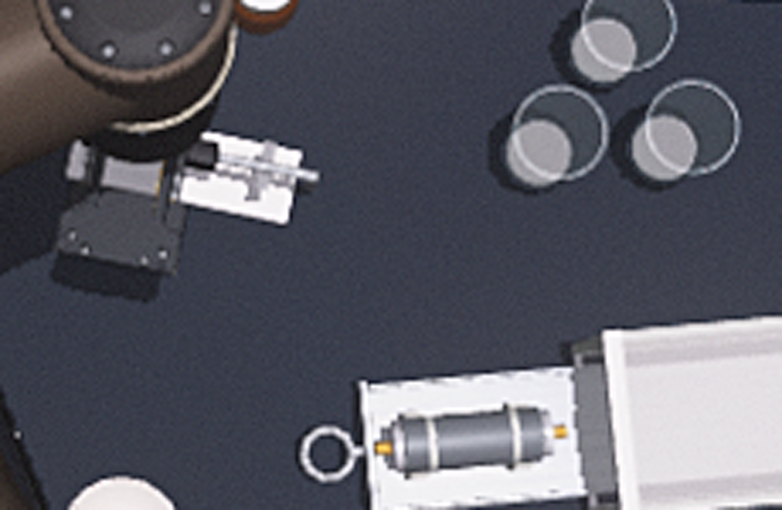

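Run:
```python
from h import *
f=lambda u,v:(270+(u+.5)/3.4-.5,140+(v+.5)/3.4-.5)
a=plane('top',f(375,449.5),.055);b=plane('top',f(568,432),.055); print(a,b,(a+b)/2,np.linalg.norm(a-b),np.degrees(np.arctan2(*(b-a)[1::-1])))
print("ring",plane('top',f(329,453),.035))
for n in("top","scene"):
    for o in r.spot_point(n,"cartridge_center")[:2]+r.spot_point(n,"tray_rests")[:2]: print(n,round(o['score'],2),plane(n,o['centre'],.055).round(4))
st();plan((.450,-.141,.15),down(186.65))
```

```text
[ 0.44156472 -0.07062937  0.055     ] [ 0.45697079 -0.20976788  0.055     ] [ 0.44926775 -0.14019862  0.055     ] 0.1399888255872092 -83.68167897638166
ring [ 0.43891459 -0.03898357  0.035     ]
top 0.8 [ 0.4497 -0.1404  0.055 ]
top 0.71 [ 0.6826 -0.2808  0.055 ]
top 0.92 [ 0.4593 -0.1407  0.055 ]
scene 0.42 [ 0.4466 -0.148   0.055 ]
scene 0.7 [ 0.454  -0.1357  0.055 ]
t 16.92 tcp [0.6469 0.0976 0.1511] grasp [0.6469 0.0976 0.1591] w 0.0877 F [ 0.5  0.3 -0.6] M [ 0.03  0.05 -0.02]
x [-0.004 -0.001 -1.   ] y [-0.983  0.182  0.004] jaw 169.50 J [ 25.6  22.3  -8.4  -0.1 -59.5 -36.1]
17 rows
2 x (0.03, 0.44, -0.8, -0.22, -0.0, -0.0)
2 x (0.03, 0.47, -0.78, -0.22, -0.0, -0.0)
3 x (0.03, 0.5, -0.76, -0.22, -0.0, -0.0)
3 x (0.03, 0.54, -0.74, -0.22, -0.0, -0.0)
2 x (0.03, 0.57, -0.71, -0.22, -0.0, -0.0)
2 x (0.03, 0.6, -0.69, -0.22, -0.0, -0.0)
2 x (0.03, 0.62, -0.66, -0.22, -0.0, -0.0)
1 x (0.03, 0.65, -0.64, -0.22, -0.0, -0.0)
```

Request:
arm_command:
  plan:
    - {"dx": -0.1, "dy": 0.3, "dz": -0.5, "wx": -0.22, "wy": 0, "wz": 0}
    - {"dx": 0, "dy": 0.44, "dz": -0.8, "wx": -0.22, "wy": 0, "wz": 0}
    - {"dx": 0, "dy": 0.47, "dz": -0.78, "wx": -0.22, "wy": 0, "wz": 0}
    - {"dx": 0, "dy": 0.47, "dz": -0.78, "wx": -0.22, "wy": 0, "wz": 0}
    - {"dx": 0, "dy": 0.5, "dz": -0.76, "wx": -0.22, "wy": 0, "wz": 0}
    - {"dx": 0, "dy": 0.5, "dz": -0.76, "wx": -0.22, "wy": 0, "wz": 0}
    - {"dx": 0, "dy": 0.5, "dz": -0.76, "wx": -0.22, "wy": 0, "wz": 0}
    - {"dx": 0, "dy": 0.54, "dz": -0.74, "wx": -0.22, "wy": 0, "wz": 0}
    - {"dx": 0, "dy": 0.54, "dz": -0.74, "wx": -0.22, "wy": 0, "wz": 0}
    - {"dx": 0, "dy": 0.54, "dz": -0.74, "wx": -0.22, "wy": 0, "wz": 0}
    - {"dx": 0, "dy": 0.57, "dz": -0.71, "wx": -0.22, "wy": 0, "wz": 0}
    - {"dx": 0, "dy": 0.57, "dz": -0.71, "wx": -0.22, "wy": 0, "wz": 0}
    - {"dx": 0, "dy": 0.6, "dz": -0.69, "wx": -0.22, "wy": 0, "wz": 0}
    - {"dx": 0, "dy": 0.6, "dz": -0.69, "wx": -0.22, "wy": 0, "wz": 0}
    - {"dx": 0, "dy": 0.4, "dz": -0.5, "wx": -0.22, "wy": 0, "wz": 0}
    - {"dx": 0, "dy": 0.2, "dz": -0.2, "wx": -0.15, "wy": 0, "wz": 0}
    - {"dx": 0, "dy": 0, "dz": 0, "wx": 0, "wy": 0, "wz": 0}

```text
time_s: 18.33
tcp_pos: [0.4614, -0.1285, 0.1447]
eef_rot: [97.3, 88.5, -166.0]
contact_force: [0.0, 0.5, 1.0]
gripper_width: 0.0876
```

Run:
```python
from h import *
st();plan((.4495,-.1405,.10),down(186.6))
```

```text
t 18.33 tcp [ 0.4614 -0.1285  0.1447] grasp [ 0.4616 -0.1284  0.1527] w 0.0876 F [0.  0.5 1. ] M [ 0.01  0.01 -0.04]
x [-0.025 -0.006 -1.   ] y [-0.993 -0.116  0.025] jaw -173.35 J [  8.2   7.7 -30.    0.2 -53.7  -1.6]
3 rows
3 x (0.88, 0.2, -0.17, 0.0, -0.01, -0.11)
```

Request:
arm_command:
  plan:
    - {"dx": 0.2, "dy": 0.2, "dz": -0.2, "wx": 0, "wy": 0, "wz": -0.11}
    - {"dx": 0.4, "dy": 0.25, "dz": -0.2, "wx": 0, "wy": 0, "wz": -0.11}
    - {"dx": 0.5, "dy": 0.15, "dz": -0.15, "wx": 0, "wy": 0, "wz": -0.11}
    - {"dx": 0.3, "dy": 0.1, "dz": 0, "wx": 0, "wy": 0, "wz": 0}
    - {"dx": 0, "dy": 0, "dz": 0, "wx": 0, "wy": 0, "wz": 0}

```text
time_s: 18.75
tcp_pos: [0.4485, -0.1411, 0.1148]
eef_rot: [-127.7, 89.7, -31.1]
contact_force: [-1.6, -0.2, -0.0]
gripper_width: 0.0878
```

Run:
```python
from h import *
st();plan((.4495,-.1405,.057),down(186.6))
```

```text
t 18.75 tcp [ 0.4485 -0.1411  0.1148] grasp [ 0.4485 -0.1411  0.1228] w 0.0878 F [-1.6 -0.2 -0. ] M [-0.01  0.21 -0.  ]
x [ 0.004 -0.003 -1.   ] y [-0.993 -0.116 -0.004] jaw -173.37 J [  6.8   8.1 -34.4   0.3 -47.3  -0.3]
4 rows
4 x (0.82, -0.01, 0.01, 0.0, -0.01, 0.01)
```

Request:
arm_command:
  plan:
    - {"dx": 0.6, "dy": -0.03, "dz": 0, "wx": 0, "wy": -0.01, "wz": 0.02}
    - {"dx": 0.8, "dy": -0.02, "dz": 0, "wx": 0, "wy": -0.01, "wz": 0.02}
    - {"dx": 0.8, "dy": 0, "dz": 0, "wx": 0, "wy": 0, "wz": 0}
    - {"dx": 0.5, "dy": 0, "dz": 0, "wx": 0, "wy": 0, "wz": 0}
    - {"dx": 0.2, "dy": 0, "dz": 0, "wx": 0, "wy": 0, "wz": 0}
    - {"dx": 0, "dy": 0, "dz": 0, "wx": 0, "wy": 0, "wz": 0}

```text
time_s: 19.25
tcp_pos: [0.453, -0.1393, 0.0556]
eef_rot: [-133.4, 89.8, -36.6]
contact_force: [-0.1, 0.5, -0.6]
gripper_width: 0.0876
```

Run:
```python
from h import *
st();plan((.4495,-.1405,.057),down(186.6))
```

```text
t 19.25 tcp [ 0.453  -0.1393  0.0556] grasp [ 0.453  -0.1393  0.0636] w 0.0876 F [-0.1  0.5 -0.6] M [-0.03  0.13 -0.  ]
x [ 0.003 -0.002 -1.   ] y [-0.993 -0.118 -0.003] jaw -173.21 J [  6.9  13.6 -37.7   0.2 -38.6  -0.3]
1 rows
1 x (0.33, 0.18, -0.04, 0.04, -0.03, 0.03)
```

Request:
arm_command:
  plan:
    - {"dx": 0.3, "dy": 0.17, "dz": -0.04, "wx": 0.04, "wy": -0.02, "wz": 0.02}
    - {"dx": 0.05, "dy": 0, "dz": 0, "wx": 0, "wy": 0, "wz": 0}
    - {"dx": 0, "dy": 0, "dz": 0, "wx": 0, "wy": 0, "wz": 0}

```text
time_s: 19.5
tcp_pos: [0.4508, -0.1401, 0.049]
eef_rot: [-118.8, 89.9, -22.1]
contact_force: [0.7, -0.5, 0.7]
gripper_width: 0.0876
```

Run:
```python
from h import *
st();plan((.4495,-.1405,.057),down(186.6))
```

```text
t 19.50 tcp [ 0.4508 -0.1401  0.049 ] grasp [ 0.4507 -0.1401  0.057 ] w 0.0876 F [ 0.7 -0.5  0.7] M [ 0.03  0.13 -0.03]
x [ 0.002 -0.001 -1.   ] y [-0.993 -0.116 -0.002] jaw -173.34 J [  6.8  14.1 -38.2   0.1 -37.6  -0.2]
1 rows
1 x (-0.0, 0.06, -0.01, 0.01, -0.01, 0.03)
```

Request:
arm_command:
  plan:
    - {"dx": 0, "dy": 0.05, "dz": 0, "wx": 0, "wy": 0, "wz": 0}
    - {"dx": 0, "dy": 0, "dz": 0, "wx": 0, "wy": 0, "wz": 0}
    - {"dx": 0, "dy": 0, "dz": 0, "wx": 0, "wy": 0, "wz": 0}
    - {"dx": 0, "dy": 0, "dz": 0, "wx": 0, "wy": 0, "wz": 0}
    - {"dx": 0, "dy": 0, "dz": 0, "wx": 0, "wy": 0, "wz": 0}
    - {"dx": 0, "dy": 0, "dz": 0, "wx": 0, "wy": 0, "wz": 0}
    - {"dx": 0, "dy": 0, "dz": 0, "wx": 0, "wy": 0, "wz": 0}
    - {"dx": 0, "dy": 0, "dz": 0, "wx": 0, "wy": 0, "wz": 0}
    - {"dx": 0, "dy": 0, "dz": 0, "wx": 0, "wy": 0, "wz": 0}
    - {"dx": 0, "dy": 0, "dz": 0, "wx": 0, "wy": 0, "wz": 0}
  fingers: 1
  force: 25

```text
time_s: 20.33
tcp_pos: [0.4513, -0.1403, 0.0511]
eef_rot: [-101.2, 89.6, -4.6]
contact_force: [0.4, -0.4, -0.2]
gripper_width: 0.0394
```

Run:
```python
from h import *
st()
```

```text
t 20.33 tcp [ 0.4513 -0.1403  0.0511] grasp [ 0.4512 -0.1403  0.0591] w 0.0394 F [ 0.4 -0.4 -0.2] M [-0.05  0.12  0.02]
x [ 0.007 -0.001 -1.   ] y [-0.993 -0.116 -0.007] jaw -173.34 J [  6.7  13.8 -38.2   0.1 -37.6  -0.2]
```

Request:
arm_command:
  plan:
    - {"dx": -0.3, "dy": 0, "dz": 0, "wx": 0, "wy": 0, "wz": 0}
    - {"dx": -0.6, "dy": 0, "dz": 0, "wx": 0, "wy": 0, "wz": 0}
    - {"dx": -0.8, "dy": 0, "dz": 0, "wx": 0, "wy": 0, "wz": 0}
    - {"dx": -0.8, "dy": 0, "dz": 0, "wx": 0, "wy": 0, "wz": 0}
    - {"dx": -0.8, "dy": 0, "dz": 0, "wx": 0, "wy": 0, "wz": 0}
    - {"dx": -0.6, "dy": 0, "dz": 0, "wx": 0, "wy": 0, "wz": 0}
    - {"dx": -0.2, "dy": 0, "dz": 0, "wx": 0, "wy": 0, "wz": 0}

```text
time_s: 20.92
tcp_pos: [0.4472, -0.1404, 0.136]
eef_rot: [108.1, 89.9, -155.3]
contact_force: [-0.1, -0.0, -1.2]
gripper_width: 0.0391
```

Run:
```python
from h import *
st()
Rt=down(185.5)@Ro.from_rotvec([0,0,-np.radians(22)]).as_matrix(); print(Rt)
plan((.4778-.001,.2746,.15),Rt,20)
for n in("scene","top"):
    p,d=r.capture(n);c=p[120:240,220:400] if n=="scene" else p[200:320,330:510]
    k=4.4
    cv2.imwrite(f"pics/h1{n}.png",cv2.resize(c[:,:,::-1],None,fx=k,fy=k,interpolation=cv2.INTER_CUBIC))
```

```text
t 20.92 tcp [ 0.4472 -0.1404  0.136 ] grasp [ 0.4472 -0.1404  0.144 ] w 0.0391 F [-0.1 -0.  -1.2] M [ 0.02 -0.06  0.07]
x [-0.002 -0.001 -1.   ] y [-0.993 -0.115  0.002] jaw -173.39 J [  6.8   6.6 -32.7   0.  -50.8  -0.2]
[[ 0.37288198 -0.92291528 -0.09584575]
 [ 0.03590445 -0.08886663  0.9953962 ]
 [-0.92718385 -0.37460659  0.        ]]
20 rows
7 x (-0.02, -0.2, 1.02, 0.01, 0.0, -0.24)
8 x (0.01, -0.19, 1.02, 0.01, 0.0, -0.24)
5 x (0.04, -0.18, 1.02, 0.01, 0.0, -0.24)
```

View pics/h1scene.png

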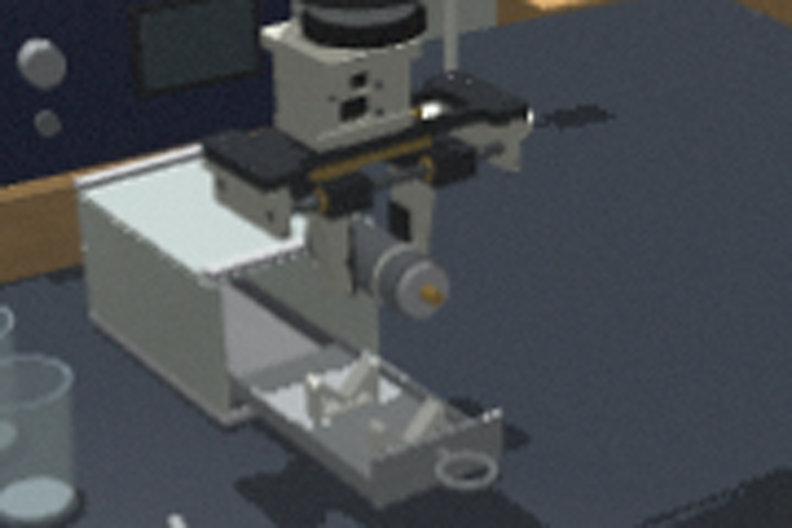

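View pics/h1top.png

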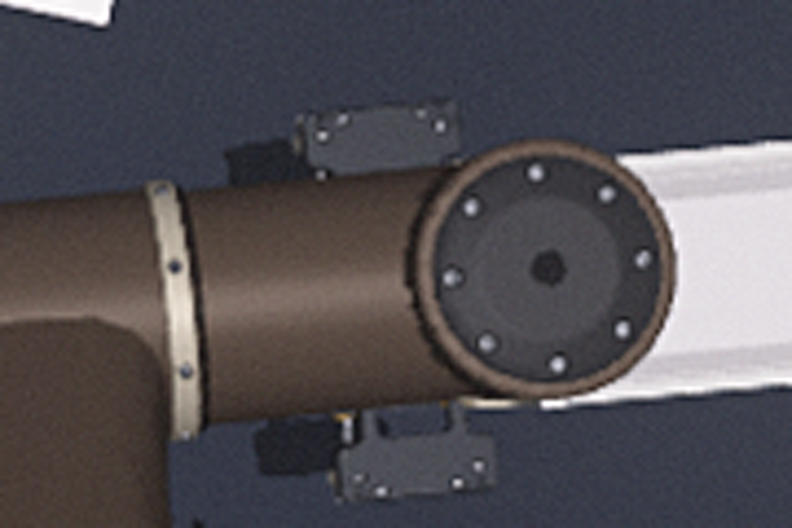

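Request:
arm_command:
  plan:
    - {"dx": -0.05, "dy": -0.1, "dz": 0.6, "wx": 0, "wy": 0, "wz": -0.24}
    - {"dx": -0.03, "dy": -0.2, "dz": 0.95, "wx": 0, "wy": 0, "wz": -0.24}
    - {"dx": -0.03, "dy": -0.2, "dz": 0.95, "wx": 0, "wy": 0, "wz": -0.24}
    - {"dx": -0.03, "dy": -0.2, "dz": 0.95, "wx": 0, "wy": 0, "wz": -0.24}
    - {"dx": -0.02, "dy": -0.2, "dz": 0.95, "wx": 0, "wy": 0, "wz": -0.24}
    - {"dx": -0.02, "dy": -0.2, "dz": 0.95, "wx": 0, "wy": 0, "wz": -0.24}
    - {"dx": 0, "dy": -0.2, "dz": 0.95, "wx": 0, "wy": 0, "wz": -0.24}
    - {"dx": 0, "dy": -0.2, "dz": 0.95, "wx": 0, "wy": 0, "wz": -0.24}
    - {"dx": 0, "dy": -0.2, "dz": 0.95, "wx": 0, "wy": 0, "wz": -0.24}
    - {"dx": 0, "dy": -0.2, "dz": 0.95, "wx": 0, "wy": 0, "wz": -0.24}
    - {"dx": 0, "dy": -0.2, "dz": 0.95, "wx": 0, "wy": 0, "wz": -0.24}
    - {"dx": 0, "dy": -0.19, "dz": 0.95, "wx": 0, "wy": 0, "wz": -0.24}
    - {"dx": 0, "dy": -0.19, "dz": 0.95, "wx": 0, "wy": 0, "wz": -0.24}

```text
time_s: 22.1
tcp_pos: [0.4611, 0.1095, 0.1314]
eef_rot: [-90.2, 76.4, 6.0]
contact_force: [0.5, 0.0, -1.1]
gripper_width: 0.0396
```

Run:
```python
from h import *
st()
Rt=down(185.5)@Ro.from_rotvec([0,0,-np.radians(22)]).as_matrix(); 
plan((.4778-.001,.2746,.14),Rt)
```

```text
t 22.10 tcp [0.4611 0.1095 0.1314] grasp [0.4592 0.1093 0.1392] w 0.0396 F [ 0.5  0.  -1.1] M [-0.17  0.91  0.  ]
x [ 0.234  0.024 -0.972] y [-0.966 -0.104 -0.235] jaw -173.87 J [ 43.4  -0.5 -48.9  15.8 -31.7 -50. ]
9 rows
9 x (0.04, -0.2, 0.9, 0.01, 0.0, -0.2)
```

Request:
arm_command:
  plan:
    - {"dx": 0, "dy": -0.2, "dz": 0.9, "wx": 0, "wy": 0, "wz": -0.22}
    - {"dx": 0, "dy": -0.2, "dz": 0.9, "wx": 0, "wy": 0, "wz": -0.22}
    - {"dx": 0, "dy": -0.2, "dz": 0.9, "wx": 0, "wy": 0, "wz": -0.22}
    - {"dx": 0, "dy": -0.2, "dz": 0.9, "wx": 0, "wy": 0, "wz": -0.22}
    - {"dx": 0, "dy": -0.2, "dz": 0.9, "wx": 0, "wy": 0, "wz": -0.22}
    - {"dx": 0, "dy": -0.2, "dz": 0.8, "wx": 0, "wy": 0, "wz": -0.22}
    - {"dx": 0, "dy": -0.15, "dz": 0.6, "wx": 0, "wy": 0, "wz": -0.22}
    - {"dx": 0, "dy": -0.1, "dz": 0.3, "wx": 0, "wy": 0, "wz": -0.1}
    - {"dx": 0, "dy": 0, "dz": 0, "wx": 0, "wy": 0, "wz": 0}

```text
time_s: 22.85
tcp_pos: [0.468, 0.2425, 0.1292]
eef_rot: [-91.2, 69.3, 5.4]
contact_force: [0.6, -0.4, -1.6]
gripper_width: 0.0391
```

Run:
```python
from h import *
st()
Rt=down(185.5)@Ro.from_rotvec([0,0,-np.radians(22)]).as_matrix(); 
plan((.4778-.001,.2746,.11),Rt)
for n in("scene","top"):
    p,d=r.capture(n);c=p[170:350,280:460] if n=="scene" else p[180:320,180:340]
    k=3.3 if n=="scene" else 4
    cv2.imwrite(f"pics/h2{n}.png",cv2.resize(c[:,:,::-1],None,fx=k,fy=k,interpolation=cv2.INTER_CUBIC))
```

```text
t 22.85 tcp [0.468  0.2425 0.1292] grasp [0.4652 0.2422 0.1367] w 0.0391 F [ 0.6 -0.4 -1.6] M [-0.16  1.47 -0.  ]
x [ 0.351  0.033 -0.936] y [-0.929 -0.11  -0.353] jaw -173.27 J [ 54.5   3.  -55.3  42.1 -23.4 -85.6]
3 rows
3 x (0.5, -0.08, 0.52, 0.08, -0.0, -0.1)
```

View pics/h2scene.png

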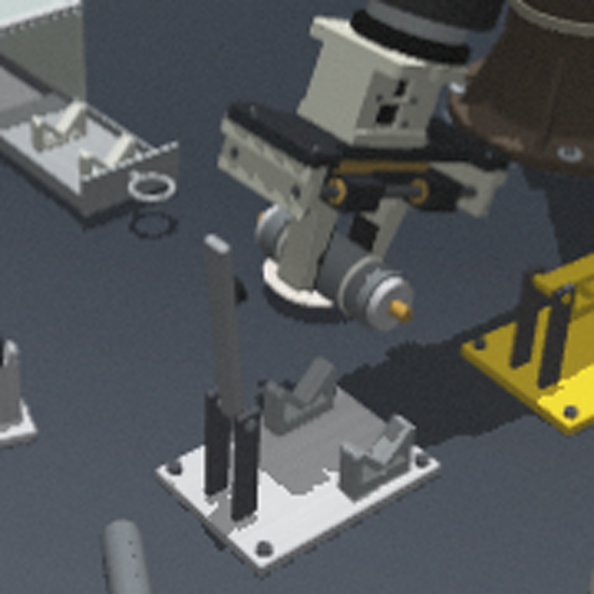

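View pics/h2top.png

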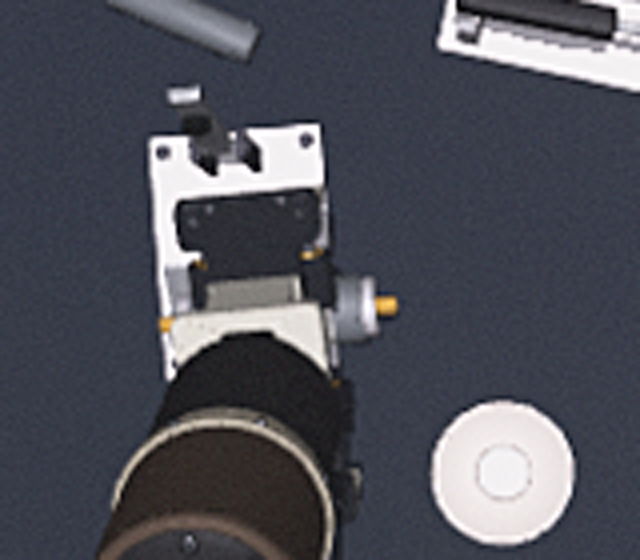

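```bash
cat >> h.py <<'E'
def tilt(a): return down(185.5)@Ro.from_rotvec([0,0,-np.radians(a)]).as_matrix()
E
python3 - <<'E'
from h import *
st();plan((.4778-.001,.2746,.125),tilt(15),5)
E
```

```text
t 22.95 tcp [0.468  0.2412 0.1292] grasp [0.4652 0.241  0.1367] w 0.0395 F [-0.6  0.2 -1.4] M [-0.14  1.52 -0.06]
x [ 0.351  0.032 -0.936] y [-0.93  -0.108 -0.352] jaw -173.35 J [ 54.4   3.  -55.3  41.9 -23.5 -85.5]
5 rows
5 x (0.16, -0.1, 0.32, 0.05, -0.01, 0.24)
```

Request:
arm_command:
  plan:
    - {"dx": 0.1, "dy": -0.1, "dz": 0.32, "wx": 0.05, "wy": 0, "wz": 0.24}
    - {"dx": 0.15, "dy": -0.1, "dz": 0.35, "wx": 0.05, "wy": 0, "wz": 0.24}
    - {"dx": 0.15, "dy": -0.1, "dz": 0.35, "wx": 0.05, "wy": 0, "wz": 0.24}
    - {"dx": 0.15, "dy": -0.1, "dz": 0.32, "wx": 0.05, "wy": 0, "wz": 0.24}
    - {"dx": 0.1, "dy": -0.1, "dz": 0.2, "wx": 0.05, "wy": 0, "wz": 0.24}
    - {"dx": 0, "dy": 0, "dz": 0, "wx": 0, "wy": 0, "wz": 0}

```text
time_s: 23.45
tcp_pos: [0.4755, 0.2689, 0.1161]
eef_rot: [-90.6, 75.6, 4.5]
contact_force: [0.9, 1.0, -0.9]
gripper_width: 0.0397
```

Run:
```python
from h import *
st();plan((.4778-.001,.2746,.09),tilt(15))
```

```text
t 23.45 tcp [0.4755 0.2689 0.1161] grasp [0.4735 0.2688 0.1238] w 0.0397 F [ 0.9  1.  -0.9] M [0.08 0.86 0.05]
x [ 0.248  0.02  -0.969] y [-0.965 -0.087 -0.248] jaw -174.85 J [ 56.6   8.5 -43.9  22.6 -30.6 -70.3]
2 rows
2 x (0.84, 0.12, 0.14, -0.04, -0.03, -0.07)
```

Request:
arm_command:
  plan:
    - {"dx": 0.5, "dy": 0.05, "dz": 0.12, "wx": -0.03, "wy": 0, "wz": -0.05}
    - {"dx": 0.6, "dy": 0.1, "dz": 0.15, "wx": -0.03, "wy": 0, "wz": -0.05}
    - {"dx": 0.4, "dy": 0.05, "dz": 0.05, "wx": 0, "wy": 0, "wz": 0}
    - {"dx": 0, "dy": 0, "dz": 0, "wx": 0, "wy": 0, "wz": 0}

```text
time_s: 23.78
tcp_pos: [0.4781, 0.2741, 0.0846]
eef_rot: [-90.5, 75.2, 4.8]
contact_force: [-0.6, -0.6, -1.3]
gripper_width: 0.0398
```

Run:
```python
from h import *
p,R=st();plan((.4778-.001,.2746,.058),tilt(15))
print("cart", p-.005*R[:,0])
for n in("scene","top"):
    p,d=r.capture(n);c=p[170:350,280:460] if n=="scene" else p[180:300,180:320]
    k=3.3 if n=="scene" else 5
    cv2.imwrite(f"pics/h3{n}.png",cv2.resize(c[:,:,::-1],None,fx=k,fy=k,interpolation=cv2.INTER_CUBIC))
```

```text
t 23.78 tcp [0.4781 0.2741 0.0846] grasp [0.4761 0.274  0.0923] w 0.0398 F [-0.6 -0.6 -1.3] M [-0.17  1.11 -0.07]
x [ 0.255  0.021 -0.967] y [-0.963 -0.089 -0.256] jaw -174.73 J [ 55.8  11.3 -47.6  28.8 -24.3 -76.2]
2 rows
2 x (0.83, 0.2, 0.02, -0.02, -0.02, -0.02)
cart [0.47682171 0.27401444 0.08943898]
```

View pics/h3scene.png

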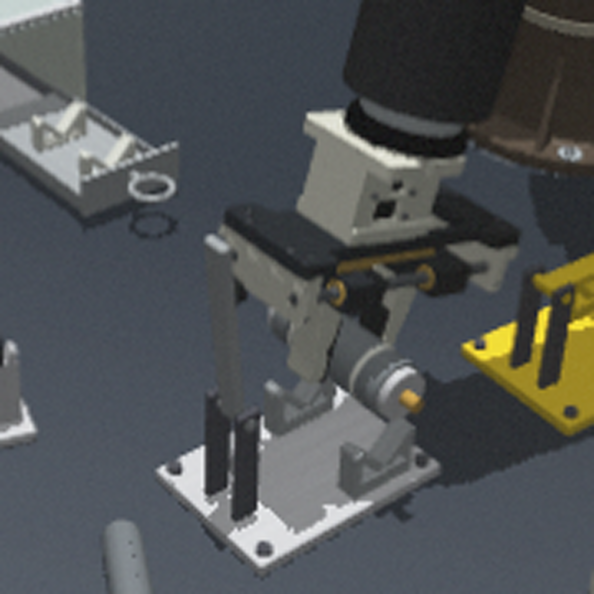

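View pics/h3top.png

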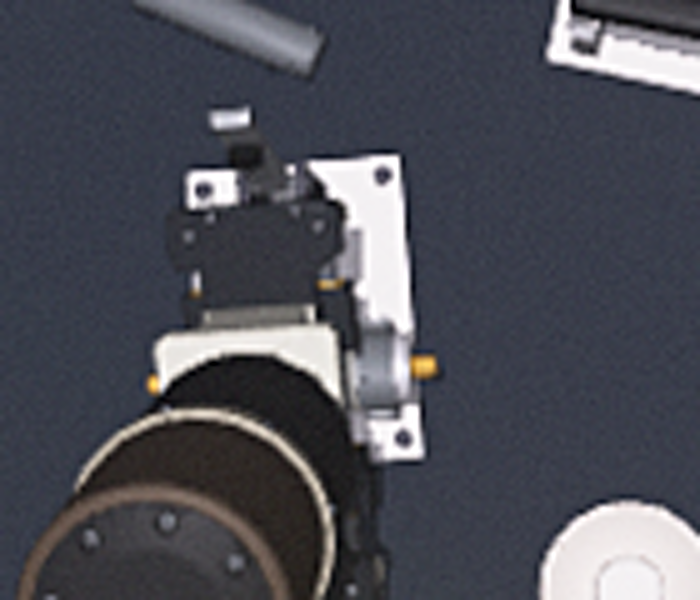

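Run:
```python
from h import *
f=lambda u,v:(180+(u+.5)/5-.5,180+(v+.5)/5-.5)
for z in(.0894,):
    a=plane('top',f(438,366),z);b=plane('top',f(147,385),z);print(a,b,(a+b)/2,np.linalg.norm(a-b),np.degrees(np.arctan2(*(b-a)[1::-1])))
```

```text
[0.48094705 0.20444621 0.0894    ] [0.46897347 0.34482554 0.0894    ] [0.47496026 0.27463587 0.0894    ] 0.14088904438129782 94.87521098372056
```

Run:
```python
from h import *
plan((.4782,.2745,.068),tilt(15),2)
plan((.4782,.2745,.058),tilt(15),4)
```

```text
2 rows
2 x (0.63, 0.12, 0.0, -0.03, -0.02, -0.01)
4 rows
4 x (0.44, 0.09, 0.0, -0.01, -0.01, -0.01)
```

Request:
arm_command:
  plan:
    - {"dx": 0.4, "dy": 0.09, "dz": 0, "wx": -0.02, "wy": -0.01, "wz": -0.01}
    - {"dx": 0.4, "dy": 0.09, "dz": 0, "wx": -0.02, "wy": -0.01, "wz": -0.01}
    - {"dx": 0.35, "dy": 0.08, "dz": 0, "wx": -0.01, "wy": 0, "wz": 0}
    - {"dx": 0.15, "dy": 0.05, "dz": 0, "wx": 0, "wy": 0, "wz": 0}
    - {"dx": 0, "dy": 0, "dz": 0, "wx": 0, "wy": 0, "wz": 0}

```text
time_s: 24.3
tcp_pos: [0.4801, 0.2747, 0.0622]
eef_rot: [-89.3, 74.8, 6.1]
contact_force: [-0.8, 0.5, -0.6]
gripper_width: 0.0391
```

Run:
```python
from h import *
p,R=st();plan((.4782,.2745,.058),tilt(15))
print("cart", p-.005*R[:,0])
```

```text
t 24.30 tcp [0.4801 0.2747 0.0622] grasp [0.478  0.2745 0.07  ] w 0.0391 F [-0.8  0.5 -0.6] M [-0.16  1.14 -0.01]
x [ 0.261  0.028 -0.965] y [-0.961 -0.091 -0.262] jaw -174.61 J [ 53.7  13.1 -51.3  37.1 -18.7 -82.8]
1 rows
1 x (0.58, 0.15, -0.0, -0.02, 0.04, 0.05)
cart [0.47875932 0.27459581 0.06705828]
```

Request:
arm_command:
  plan:
    - {"dx": 0.2, "dy": 0.05, "dz": 0, "wx": 0, "wy": 0, "wz": 0.03}
    - {"dx": 0.2, "dy": 0.05, "dz": 0, "wx": 0, "wy": 0, "wz": 0.02}
    - {"dx": 0.15, "dy": 0.04, "dz": 0, "wx": 0, "wy": 0, "wz": 0}
    - {"dx": 0, "dy": 0, "dz": 0, "wx": 0, "wy": 0, "wz": 0}

```text
time_s: 24.63
tcp_pos: [0.4812, 0.2756, 0.0523]
eef_rot: [-88.7, 74.9, 6.7]
contact_force: [-0.5, -0.0, -1.5]
gripper_width: 0.0394
```

Run:
```python
from h import *
p,R=st();plan((.4782,.2745,.058),tilt(15))
print("cart", p-.005*R[:,0])
p,d=r.capture("scene");c=p[230:340,320:440]
cv2.imwrite(f"pics/h4.png",cv2.resize(c[:,:,::-1],None,fx=5,fy=5,interpolation=cv2.INTER_CUBIC))
```

```text
t 24.63 tcp [0.4812 0.2756 0.0523] grasp [0.4791 0.2754 0.06  ] w 0.0394 F [-0.5 -0.  -1.5] M [-0.15  1.08 -0.02]
x [ 0.259  0.03  -0.965] y [-0.961 -0.09  -0.261] jaw -174.65 J [ 52.4  14.  -52.6  41.  -16.6 -85.8]
1 rows
1 x (0.09, 0.07, -0.04, -0.03, 0.07, 0.03)
cart [0.47986771 0.27546293 0.05713248]
```

View pics/h4.png

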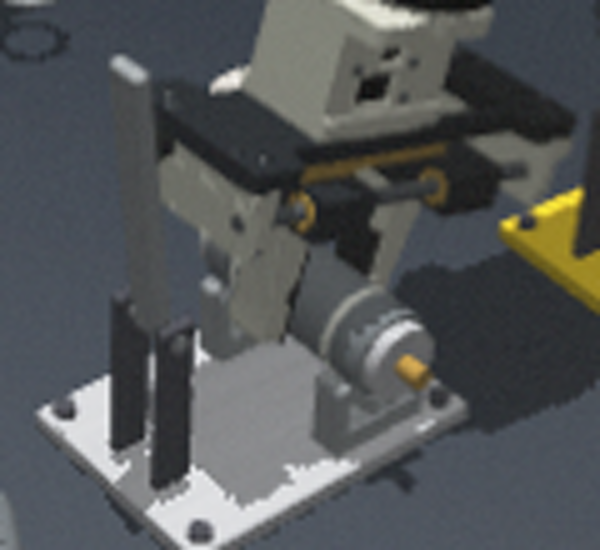

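Request:
arm_command:
  plan:
    - {"dx": 0.12, "dy": 0.05, "dz": -0.03, "wx": -0.02, "wy": 0.03, "wz": 0.02}
    - {"dx": 0.1, "dy": 0.03, "dz": 0, "wx": 0, "wy": 0.03, "wz": 0}
    - {"dx": 0, "dy": 0, "dz": 0, "wx": 0, "wy": 0, "wz": 0}

```text
time_s: 24.93
tcp_pos: [0.4817, 0.2756, 0.0512]
eef_rot: [-89.5, 74.7, 6.0]
contact_force: [-0.7, 0.1, -2.3]
gripper_width: 0.0394
```

Run:
```python
from h import *
p,R=st();plan((.4782,.2745,.058),tilt(15))
print("cart", p-.005*R[:,0])
```

```text
t 24.93 tcp [0.4817 0.2756 0.0512] grasp [0.4796 0.2754 0.0589] w 0.0394 F [-0.7  0.1 -2.3] M [-0.05  1.14  0.02]
x [ 0.263  0.027 -0.964] y [-0.96  -0.092 -0.264] jaw -174.54 J [ 52.   14.1 -53.2  43.1 -16.2 -87.4]
1 rows
1 x (0.03, 0.09, -0.04, -0.01, 0.03, 0.07)
cart [0.48038952 0.27546503 0.05603475]
```

Request:
arm_command:
  plan:
    - {"dx": 0.2, "dy": 0.12, "dz": -0.03, "wx": 0, "wy": 0, "wz": 0.05}
    - {"dx": 0.15, "dy": 0.08, "dz": 0, "wx": 0, "wy": 0, "wz": 0.05}
    - {"dx": 0, "dy": 0, "dz": 0, "wx": 0, "wy": 0, "wz": 0}
    - {"dx": 0, "dy": 0, "dz": 0, "wx": 0, "wy": 0, "wz": 0}

```text
time_s: 25.27
tcp_pos: [0.4826, 0.2767, 0.0503]
eef_rot: [-88.5, 74.6, 7.0]
contact_force: [0.2, 0.1, -1.9]
gripper_width: 0.0395
```

Run:
```python
from h import *
p,R=st();plan((.4782,.2745,.058),tilt(15))
print("cart", p-.005*R[:,0])
```

```text
t 25.27 tcp [0.4826 0.2767 0.0503] grasp [0.4805 0.2764 0.058 ] w 0.0395 F [ 0.2  0.1 -1.9] M [-0.15  1.09 -0.03]
x [ 0.264  0.032 -0.964] y [-0.96  -0.091 -0.266] jaw -174.58 J [ 51.5  14.2 -53.6  44.6 -15.4 -88.5]
1 rows
1 x (-0.04, 0.12, -0.09, -0.02, 0.09, 0.1)
cart [0.48130816 0.27654645 0.05507862]
```

Request:
arm_command:
  plan:
    - {"dx": 0.15, "dy": 0.08, "dz": -0.05, "wx": 0, "wy": 0.03, "wz": 0.03}
    - {"dx": 0.15, "dy": 0.08, "dz": -0.05, "wx": 0, "wy": 0.03, "wz": 0.03}

```text
time_s: 25.43
tcp_pos: [0.4826, 0.2767, 0.0467]
eef_rot: [-88.8, 74.5, 6.7]
contact_force: [-16.6, -5.9, 36.7]
gripper_width: 0.0396
```

Run:
```python
from h import *
p,R=st();plan((.4782,.2745,.058),tilt(15))
print("cart", p-.005*R[:,0])
for n in("scene","top"):
    p,d=r.capture(n);c=p[230:340,320:440] if n=="scene" else p[180:300,180:320]
    cv2.imwrite(f"pics/h5{n}.png",cv2.resize(c[:,:,::-1],None,fx=5,fy=5,interpolation=cv2.INTER_CUBIC))
```

```text
t 25.43 tcp [0.4826 0.2767 0.0467] grasp [0.4804 0.2765 0.0544] w 0.0396 F [-16.6  -5.9  36.7] M [-1.58  3.58 -0.26]
x [ 0.265  0.031 -0.964] y [-0.959 -0.092 -0.266] jaw -174.54 J [ 50.7  14.4 -54.3  47.3 -14.6 -90.5]
1 rows
1 x (-0.21, 0.07, -0.09, -0.01, 0.07, 0.1)
cart [0.48123568 0.27658295 0.05153378]
```

View pics/h5scene.png

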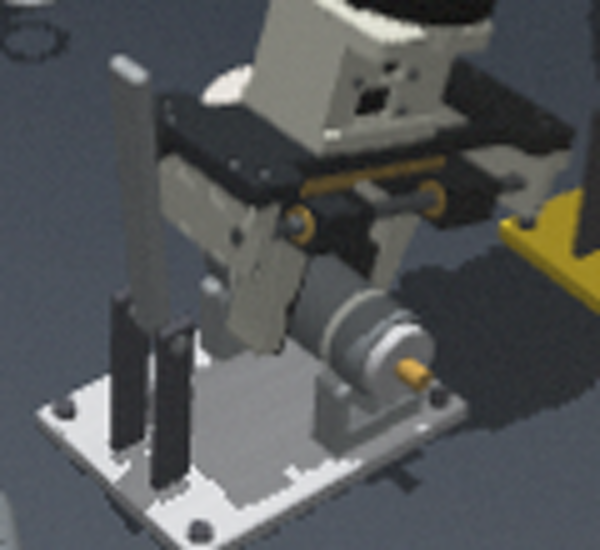

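View pics/h5top.png

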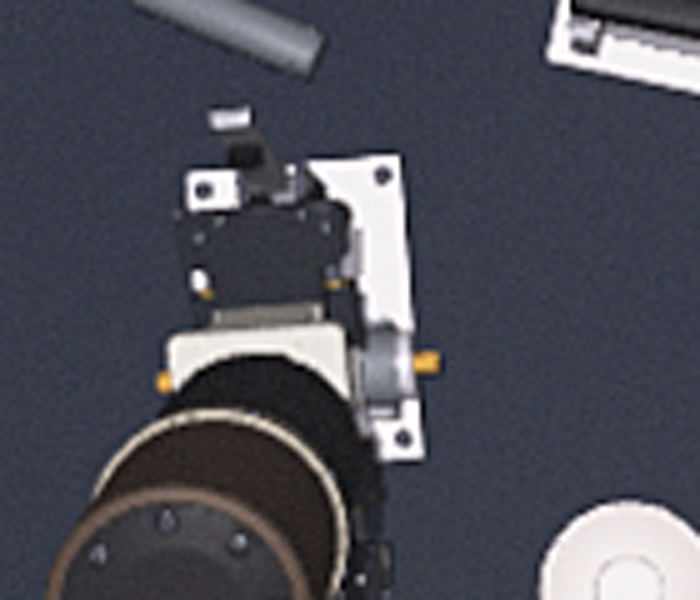

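Request:
arm_command:
  plan:
    - {"dx": 0, "dy": 0.08, "dz": -0.05, "wx": 0, "wy": 0, "wz": 0}
    - {"dx": 0, "dy": 0, "dz": 0, "wx": 0, "wy": 0, "wz": 0}

```text
time_s: 25.7
tcp_pos: [0.4821, 0.277, 0.0476]
eef_rot: [-88.3, 74.4, 7.3]
contact_force: [-0.5, -0.7, -0.8]
gripper_width: 0.0394
```

Run:
```python
from h import *
p,R=st()
print("cart", p-.005*R[:,0])
f=lambda u,v:(180+(u+.5)/5-.5,180+(v+.5)/5-.5)
a=plane('top',f(440,363),.055);b=plane('top',f(157,383),.055);c=(a+b)/2;print(a,b,c,np.linalg.norm(a-b),np.degrees(np.arctan2(*(b-a)[1::-1])))
d=c[:2]-np.array(FX[:2]);e=np.array([np.cos(FX[2]),np.sin(FX[2])]);print("along x",d@e,"along y",d@[-e[1],e[0]])
```

```text
t 25.70 tcp [0.4821 0.277  0.0476] grasp [0.48   0.2767 0.0553] w 0.0394 F [-0.5 -0.7 -0.8] M [-0.22  1.09 -0.07]
x [ 0.267  0.034 -0.963] y [-0.959 -0.092 -0.269] jaw -174.52 J [ 50.5  14.2 -54.6  48.2 -14.3 -91.1]
cart [0.48075154 0.2768139  0.05239297]
[0.48440482 0.20656052 0.055     ] [0.47173592 0.34627379 0.055     ] [0.47807037 0.27641715 0.055     ] 0.14028648943013125 95.18129046618357
along x 0.00044329368088051965 along y 0.0017828743850400624
```

Request:
arm_command:
  plan:
    - {"dx": 0, "dy": 0, "dz": -0.1, "wx": 0, "wy": 0, "wz": 0}
    - {"dx": 0, "dy": 0, "dz": -0.03, "wx": 0, "wy": 0, "wz": 0}

```text
time_s: 25.87
tcp_pos: [0.4824, 0.2747, 0.0471]
eef_rot: [-88.3, 74.4, 7.3]
contact_force: [-0.2, 0.3, -0.1]
gripper_width: 0.0393
```

Run:
```python
from h import *
p,R=st()
print("cart", p-.005*R[:,0])
```

```text
t 25.87 tcp [0.4824 0.2747 0.0471] grasp [0.4803 0.2744 0.0548] w 0.0393 F [-0.2  0.3 -0.1] M [0.08 0.82 0.06]
x [ 0.266  0.034 -0.963] y [-0.959 -0.092 -0.268] jaw -174.49 J [ 50.1  14.2 -54.8  48.5 -14.1 -91.1]
cart [0.48110162 0.27451488 0.05195274]
```

Request:
arm_command:
  plan:
    - {"dx": 0, "dy": 0, "dz": 0, "wx": 0, "wy": 0, "wz": 0}
    - {"dx": 0, "dy": 0, "dz": 0, "wx": 0, "wy": 0, "wz": 0}
    - {"dx": 0, "dy": 0, "dz": 0, "wx": 0, "wy": 0, "wz": 0}
    - {"dx": 0, "dy": 0, "dz": 0, "wx": 0, "wy": 0, "wz": 0}
    - {"dx": 0, "dy": 0, "dz": 0, "wx": 0, "wy": 0, "wz": 0}
  fingers: -0.4

```text
time_s: 26.28
tcp_pos: [0.4821, 0.2738, 0.0456]
eef_rot: [-88.6, 74.6, 6.9]
contact_force: [-0.8, 0.1, -0.0]
gripper_width: 0.0604
```

Run:
```python
from h import *
p,R=st()
p,d=r.capture("top");c=p[180:300,180:320]
cv2.imwrite(f"pics/h6.png",cv2.resize(c[:,:,::-1],None,fx=5,fy=5,interpolation=cv2.INTER_CUBIC))
```

```text
t 26.28 tcp [0.4821 0.2738 0.0456] grasp [0.48   0.2735 0.0533] w 0.0604 F [-0.8  0.1 -0. ] M [-0.09  0.98  0.01]
x [ 0.264  0.032 -0.964] y [-0.96  -0.092 -0.266] jaw -174.52 J [ 50.1  14.3 -54.8  48.5 -14.1 -91.1]
```

View pics/h6.png

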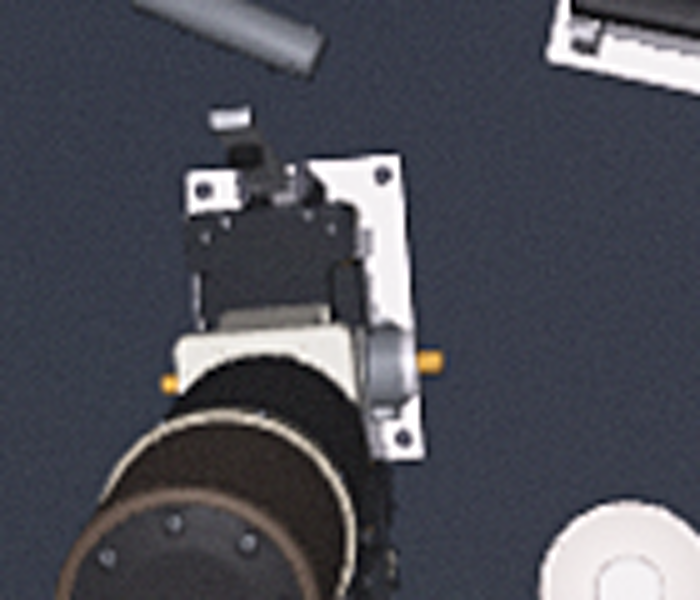

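Request:
arm_command:
  plan:
    - {"dx": -0.3, "dy": 0, "dz": 0, "wx": 0, "wy": 0, "wz": 0}
    - {"dx": -0.5, "dy": 0, "dz": 0, "wx": 0, "wy": 0, "wz": 0}
    - {"dx": -0.6, "dy": 0, "dz": 0, "wx": 0, "wy": 0, "wz": 0}
    - {"dx": -0.6, "dy": 0, "dz": 0, "wx": 0, "wy": 0, "wz": 0}
    - {"dx": -0.6, "dy": 0, "dz": 0, "wx": 0, "wy": 0, "wz": 0}
    - {"dx": -0.6, "dy": 0, "dz": 0, "wx": 0, "wy": 0, "wz": 0}
    - {"dx": -0.5, "dy": 0, "dz": 0, "wx": 0, "wy": 0, "wz": 0.2}
    - {"dx": -0.4, "dy": 0, "dz": 0, "wx": 0, "wy": 0, "wz": 0.2}

```text
time_s: 27.0
tcp_pos: [0.4563, 0.2684, 0.1239]
eef_rot: [-89.6, 76.9, 6.0]
contact_force: [0.6, 0.9, 0.7]
gripper_width: 0.0615
```

Run:
```python
from h import *
p,R=st()
for n in("scene","top"):
    p,d=r.capture(n);c=p[210:340,310:450] if n=="scene" else p[180:300,180:320]
    cv2.imwrite(f"pics/h7{n}.png",cv2.resize(c[:,:,::-1],None,fx=4.5,fy=4.5,interpolation=cv2.INTER_CUBIC))
```

```text
t 27.00 tcp [0.4563 0.2684 0.1239] grasp [0.4545 0.2682 0.1317] w 0.0615 F [0.6 0.9 0.7] M [-0.06  0.71 -0.05]
x [ 0.225  0.024 -0.974] y [-0.97  -0.094 -0.226] jaw -174.45 J [ 58.3   6.8 -43.1  18.9 -33.4 -67.9]
```

View pics/h7scene.png

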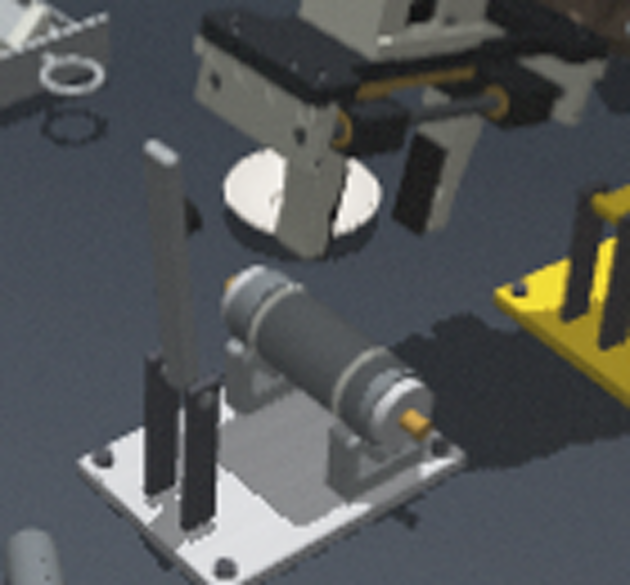

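View pics/h7top.png

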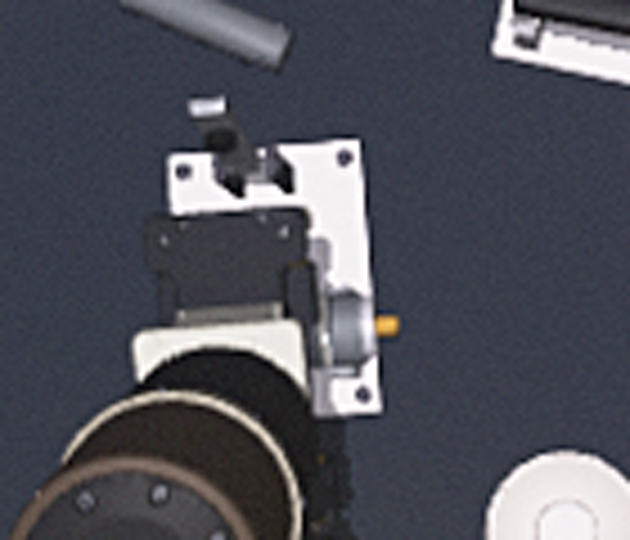

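Run:
```python
from h import *
f=lambda u,v:(180+(u+.5)/4.5-.5,180+(v+.5)/4.5-.5)
print("arm end",plane('top',f(206,108),.216), "hinge",plane('top',f(255,165),.095))
st();plan((.45,.27,.27),down(185.5),8)
```

```text
arm end [0.58094875 0.28863538 0.216     ] hinge [0.56731013 0.28082981 0.095     ]
t 27.10 tcp [0.4576 0.2697 0.1249] grasp [0.4558 0.2695 0.1327] w 0.0612 F [ 0.3  0.4 -0.3] M [-0.    0.81  0.07]
x [ 0.227  0.026 -0.974] y [-0.969 -0.093 -0.229] jaw -174.51 J [ 58.2   6.8 -43.   19.1 -33.3 -68.1]
8 rows
2 x (-0.84, -0.15, 0.01, 0.0, 0.01, 0.36)
2 x (-0.85, -0.1, 0.01, 0.0, 0.01, 0.36)
2 x (-0.86, -0.05, 0.01, 0.0, 0.01, 0.36)
2 x (-0.86, -0.0, 0.01, 0.0, 0.01, 0.36)
```

Request:
arm_command:
  plan:
    - {"dx": -0.6, "dy": -0.1, "dz": 0, "wx": 0, "wy": 0, "wz": 0.36}
    - {"dx": -0.84, "dy": -0.15, "dz": 0, "wx": 0, "wy": 0, "wz": 0.36}
    - {"dx": -0.85, "dy": -0.1, "dz": 0, "wx": 0, "wy": 0, "wz": 0.36}
    - {"dx": -0.85, "dy": -0.1, "dz": 0, "wx": 0, "wy": 0, "wz": 0.36}
    - {"dx": -0.86, "dy": -0.05, "dz": 0, "wx": 0, "wy": 0, "wz": 0.36}
    - {"dx": -0.86, "dy": -0.05, "dz": 0, "wx": 0, "wy": 0, "wz": 0.36}
    - {"dx": -0.8, "dy": 0, "dz": 0, "wx": 0, "wy": 0, "wz": 0.36}
    - {"dx": -0.6, "dy": 0, "dz": 0, "wx": 0, "wy": 0, "wz": 0.2}
  fingers: 1
  force: 10

```text
time_s: 27.77
tcp_pos: [0.4509, 0.263, 0.2471]
eef_rot: [-173.3, 89.5, -78.1]
contact_force: [0.3, 0.2, -0.2]
gripper_width: 0.0134
```

Run:
```python
from h import *
st();plan((.628,.291,.275),down(185.5))
```

```text
t 27.77 tcp [0.4509 0.263  0.2471] grasp [0.4509 0.2631 0.2551] w 0.0134 F [ 0.3  0.2 -0.2] M [ 0.14 -0.02  0.04]
x [ 0.002 -0.009 -1.   ] y [-0.996 -0.091 -0.001] jaw -174.75 J [ 52.1   5.8 -17.7   0.4 -66.9 -47.1]
10 rows
10 x (-0.1, -0.89, 0.06, -0.01, -0.01, 0.0)
```

Request:
arm_command:
  plan:
    - {"dx": -0.6, "dy": -0.4, "dz": 0.05, "wx": 0, "wy": 0, "wz": 0}
    - {"dx": -0.4, "dy": -0.85, "dz": 0.05, "wx": 0, "wy": 0, "wz": 0}
    - {"dx": -0.05, "dy": -0.9, "dz": 0.06, "wx": 0, "wy": 0, "wz": 0}
    - {"dx": 0, "dy": -0.9, "dz": 0.06, "wx": 0, "wy": 0, "wz": 0}
    - {"dx": 0, "dy": -0.9, "dz": 0.06, "wx": 0, "wy": 0, "wz": 0}
    - {"dx": 0, "dy": -0.9, "dz": 0.06, "wx": 0, "wy": 0, "wz": 0}
    - {"dx": 0, "dy": -0.9, "dz": 0.06, "wx": 0, "wy": 0, "wz": 0}
    - {"dx": 0, "dy": -0.9, "dz": 0.06, "wx": 0, "wy": 0, "wz": 0}
    - {"dx": 0, "dy": -0.9, "dz": 0.06, "wx": 0, "wy": 0, "wz": 0}
    - {"dx": 0, "dy": -0.7, "dz": 0.06, "wx": 0, "wy": 0, "wz": 0}
    - {"dx": 0, "dy": -0.4, "dz": 0.06, "wx": 0, "wy": 0, "wz": 0}
    - {"dx": 0, "dy": 0, "dz": 0, "wx": 0, "wy": 0, "wz": 0}

```text
time_s: 28.77
tcp_pos: [0.6366, 0.2824, 0.2591]
eef_rot: [-166.4, 88.2, -72.4]
contact_force: [0.3, 0.4, -0.2]
gripper_width: 0.0005
```

Run:
```python
from h import *
st();plan((.632,.291,.205),down(185.5))
```

```text
t 28.77 tcp [0.6366 0.2824 0.2591] grasp [0.6365 0.2826 0.2671] w 0.0005 F [ 0.3  0.4 -0.2] M [ 0.12  0.2  -0.03]
x [ 0.01  -0.03  -0.999] y [-0.998 -0.07  -0.007] jaw -175.99 J [ 40.8  22.1   5.    1.7 -73.7 -37.3]
4 rows
4 x (0.77, 0.06, 0.14, -0.08, -0.1, 0.02)
```

Request:
arm_command:
  plan:
    - {"dx": 0.6, "dy": 0, "dz": 0.15, "wx": -0.08, "wy": -0.1, "wz": 0}
    - {"dx": 0.8, "dy": 0, "dz": 0.15, "wx": -0.08, "wy": -0.1, "wz": 0}
    - {"dx": 0.8, "dy": 0.05, "dz": 0.15, "wx": -0.08, "wy": -0.1, "wz": 0}
    - {"dx": 0.4, "dy": 0, "dz": 0.1, "wx": -0.08, "wy": -0.1, "wz": 0}
    - {"dx": 0, "dy": 0, "dz": 0, "wx": 0, "wy": 0, "wz": 0}

```text
time_s: 29.18
tcp_pos: [0.6341, 0.2904, 0.202]
eef_rot: [-109.9, 89.6, -14.6]
contact_force: [-0.5, -0.5, 0.4]
gripper_width: 0.0004
```

Run:
```python
from h import *
st();plan((.589,.287,.205),down(185.5))
for n in("scene","top"):
    p,d=r.capture(n);c=p[170:340,290:450] if n=="scene" else p[150:290,160:320]
    cv2.imwrite(f"pics/i1{n}.png",cv2.resize(c[:,:,::-1],None,fx=3.5,fy=3.5,interpolation=cv2.INTER_CUBIC))
```

```text
t 29.18 tcp [0.6341 0.2904 0.202 ] grasp [0.6341 0.2904 0.21  ] w 0.0004 F [-0.5 -0.5  0.4] M [-0.02  0.17 -0.04]
x [ 0.007 -0.002 -1.   ] y [-0.996 -0.092 -0.007] jaw -174.71 J [ 40.8  23.7   0.6   0.4 -66.7 -35.6]
3 rows
3 x (0.08, 0.75, 0.01, -0.02, -0.01, 0.03)
```

View pics/i1scene.png

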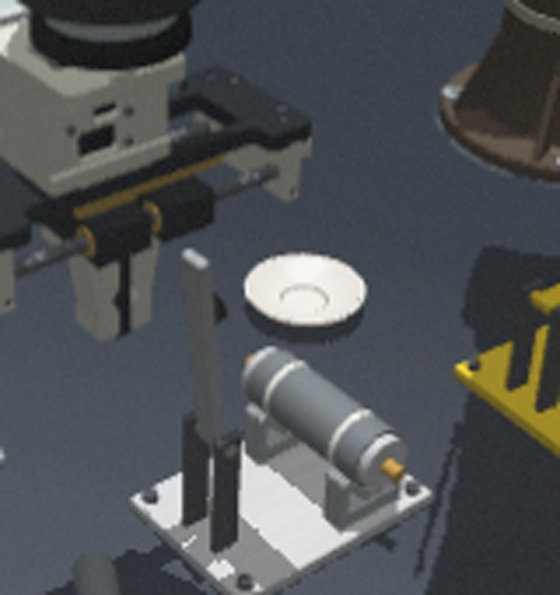

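View pics/i1top.png

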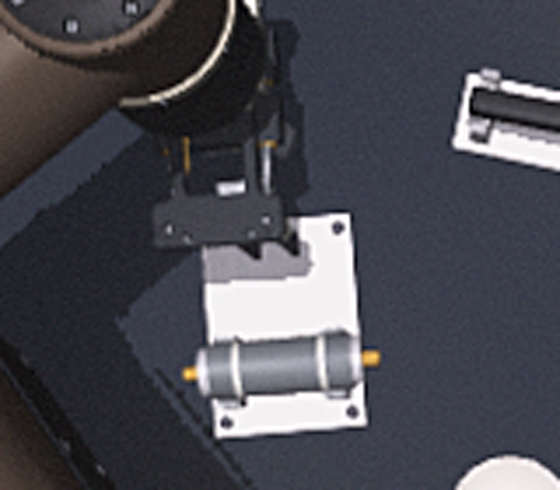

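Request:
arm_command:
  plan:
    - {"dx": 0.05, "dy": 0.5, "dz": 0, "wx": 0, "wy": 0, "wz": 0.02}
    - {"dx": 0, "dy": 0.6, "dz": 0, "wx": 0, "wy": 0, "wz": 0}
    - {"dx": 0, "dy": 0.5, "dz": 0, "wx": 0, "wy": 0, "wz": 0}
    - {"dx": 0, "dy": 0.5, "dz": 0, "wx": 0, "wy": 0, "wz": 0}
    - {"dx": 0, "dy": 0.5, "dz": 0, "wx": 0, "wy": 0, "wz": 0}
    - {"dx": 0, "dy": 0.5, "dz": 0, "wx": 0, "wy": 0, "wz": 0}

```text
time_s: 29.78
tcp_pos: [0.5718, 0.285, 0.2072]
eef_rot: [-90.9, 89.1, 4.3]
contact_force: [0.6, -0.4, 0.4]
gripper_width: 0.0005
```

```bash
cat >> h.py <<'E'
def clampE():
    s,p,R=cur(); t=p+.011*R[:,0]; e=np.array([np.cos(FX[2]),np.sin(FX[2])]); h=np.array([.5674,.2832]); d=t[:2]-h
    x=d@e-.021; z=t[2]-.087; y=d@[-e[1],e[0]]
    # angle if the edge touches outer face: point at 4 above centreline
    r=np.hypot(x,z); print("E x %.4f z %.4f y %.4f"%(x,z,y),"theta %.3f"%(np.arctan2(z,-x)-np.arcsin(.004/r)),"r %.3f"%r)
E
python3 - <<'E'
from h import *
st();clampE()
E
```

```text
t 29.78 tcp [0.5718 0.285  0.2072] grasp [0.5717 0.285  0.2152] w 0.0005 F [ 0.6 -0.4  0.4] M [ 0.04 -0.28 -0.05]
x [ 0.015  0.001 -1.   ] y [-0.996 -0.091 -0.015] jaw -174.79 J [ 44.3  17.9  -7.6   0.6 -63.9 -39.4]
E x -0.0163 z 0.1092 y 0.0014 theta 1.386 r 0.110
```

Request:
arm_command:
  plan:
    - {"dx": 0.2, "dy": 0.5, "dz": 0, "wx": 0, "wy": 0, "wz": 0.05}
    - {"dx": 0.2, "dy": 0.5, "dz": 0, "wx": 0, "wy": 0, "wz": 0.05}
    - {"dx": 0.2, "dy": 0.5, "dz": 0, "wx": 0, "wy": 0, "wz": 0.05}
    - {"dx": 0.25, "dy": 0.45, "dz": 0, "wx": 0, "wy": 0, "wz": 0}
    - {"dx": 0.35, "dy": 0.4, "dz": 0, "wx": 0, "wy": 0, "wz": 0}
    - {"dx": 0.35, "dy": 0.4, "dz": 0, "wx": 0, "wy": 0, "wz": 0}
    - {"dx": 0.4, "dy": 0.35, "dz": 0, "wx": 0, "wy": 0, "wz": 0}

```text
time_s: 30.37
tcp_pos: [0.5031, 0.2791, 0.1681]
eef_rot: [-63.1, 89.7, 32.2]
contact_force: [0.2, 0.3, 0.3]
gripper_width: 0.0001
```

Run:
```python
from h import *
st();clampE()
p,d=r.capture("scene");c=p[170:340,290:450]
cv2.imwrite(f"pics/i2.png",cv2.resize(c[:,:,::-1],None,fx=3.5,fy=3.5,interpolation=cv2.INTER_CUBIC))
```

```text
t 30.37 tcp [0.5031 0.2791 0.1681] grasp [0.5031 0.2791 0.1761] w 0.0001 F [0.2 0.3 0.3] M [0.01 0.03 0.02]
x [ 0.005  0.003 -1.   ] y [-0.996 -0.092 -0.005] jaw -174.73 J [ 48.6  14.2 -18.    0.1 -57.5 -43.3]
E x -0.0853 z 0.0701 y 0.0021 theta 0.652 r 0.110
```

View pics/i2.png

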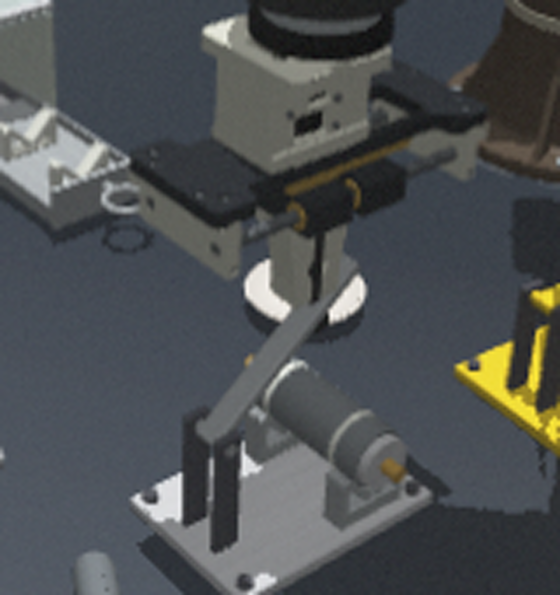

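Request:
arm_command:
  plan:
    - {"dx": 0.4, "dy": 0.25, "dz": 0, "wx": 0, "wy": 0, "wz": 0}
    - {"dx": 0.4, "dy": 0.25, "dz": 0, "wx": 0, "wy": 0, "wz": 0}
    - {"dx": 0.4, "dy": 0.2, "dz": 0, "wx": 0, "wy": 0, "wz": 0}
    - {"dx": 0.35, "dy": 0.12, "dz": 0, "wx": 0, "wy": 0, "wz": 0}
    - {"dx": 0.3, "dy": 0.12, "dz": 0, "wx": 0, "wy": 0, "wz": 0}
    - {"dx": 0.2, "dy": 0.1, "dz": 0, "wx": 0, "wy": 0, "wz": 0}
    - {"dx": 0.1, "dy": 0, "dz": 0, "wx": 0, "wy": 0, "wz": 0}

```text
time_s: 31.0
tcp_pos: [0.4774, 0.2761, 0.1193]
eef_rot: [-49.2, 90.0, 46.1]
contact_force: [-0.8, -1.0, 1.2]
gripper_width: 0.0007
```

Run:
```python
from h import *
st();clampE()
```

```text
t 31.00 tcp [0.4774 0.2761 0.1193] grasp [0.4774 0.2761 0.1273] w 0.0007 F [-0.8 -1.   1.2] M [-0.02  0.27  0.07]
x [ 0.001  0.001 -1.   ] y [-0.996 -0.092 -0.001] jaw -174.70 J [ 50.4  15.2 -24.    0.  -50.7 -45.1]
E x -0.1113 z 0.0213 y 0.0015 theta 0.154 r 0.113
```

Request:
arm_command:
  plan:
    - {"dx": 0.25, "dy": 0.02, "dz": 0, "wx": 0, "wy": 0, "wz": 0}
    - {"dx": 0.2, "dy": 0.02, "dz": 0, "wx": 0, "wy": 0, "wz": 0}
    - {"dx": 0.15, "dy": 0, "dz": 0, "wx": 0, "wy": 0, "wz": 0}

```text
time_s: 31.25
tcp_pos: [0.4767, 0.2761, 0.1063]
eef_rot: [-45.7, 90.0, 49.6]
contact_force: [-1.0, -0.1, -0.5]
gripper_width: 0.0005
```

Run:
```python
from h import *
st();clampE()
```

```text
t 31.25 tcp [0.4767 0.2761 0.1063] grasp [0.4766 0.2761 0.1143] w 0.0005 F [-1.  -0.1 -0.5] M [0.02 0.32 0.02]
x [ 0.  0. -1.] y [-0.996 -0.092 -0.   ] jaw -174.70 J [ 50.5  16.  -24.9   0.  -49.  -45.2]
E x -0.1120 z 0.0083 y 0.0017 theta 0.038 r 0.112
```

Request:
arm_command:
  plan:
    - {"dx": 0.15, "dy": 0, "dz": 0, "wx": 0, "wy": 0, "wz": 0}
    - {"dx": 0.12, "dy": 0, "dz": 0, "wx": 0, "wy": 0, "wz": 0}

```text
time_s: 31.42
tcp_pos: [0.4768, 0.2761, 0.1016]
eef_rot: [-107.1, 90.0, -11.7]
contact_force: [-17.2, -3.3, 40.1]
gripper_width: 0.0005
```

Run:
```python
from h import *
st();clampE()
```

```text
t 31.42 tcp [0.4768 0.2761 0.1016] grasp [0.4768 0.2761 0.1096] w 0.0005 F [-17.2  -3.3  40.1] M [-1.02  6.47 -0.  ]
x [ 0. -0. -1.] y [-0.996 -0.093 -0.   ] jaw -174.67 J [ 50.5  16.4 -25.2   0.  -48.4 -45.2]
E x -0.1119 z 0.0036 y 0.0016 theta -0.004 r 0.112
```

Request:
arm_command:
  plan:
    - {"dx": -0.3, "dy": 0, "dz": 0, "wx": 0, "wy": 0, "wz": 0}
    - {"dx": -0.6, "dy": 0, "dz": 0, "wx": 0, "wy": 0, "wz": 0}
    - {"dx": -0.9, "dy": 0, "dz": 0, "wx": 0, "wy": 0, "wz": 0}
    - {"dx": -0.9, "dy": 0, "dz": 0, "wx": 0, "wy": 0, "wz": 0}
    - {"dx": -0.9, "dy": 0, "dz": 0, "wx": 0, "wy": 0, "wz": 0}
    - {"dx": -0.9, "dy": 0.2, "dz": 0, "wx": 0, "wy": 0, "wz": 0}
    - {"dx": -0.8, "dy": 0.5, "dz": 0, "wx": 0, "wy": 0, "wz": 0}
    - {"dx": -0.5, "dy": 0.5, "dz": -0.5, "wx": 0, "wy": 0, "wz": 0}
    - {"dx": -0.3, "dy": 0.3, "dz": -0.8, "wx": 0, "wy": 0, "wz": 0}
    - {"dx": 0, "dy": 0, "dz": -0.9, "wx": 0, "wy": 0, "wz": 0}
    - {"dx": 0, "dy": 0, "dz": -0.9, "wx": 0, "wy": 0, "wz": 0}
    - {"dx": 0, "dy": 0, "dz": -0.9, "wx": 0, "wy": 0, "wz": 0}
    - {"dx": 0, "dy": 0, "dz": -0.8, "wx": 0, "wy": 0, "wz": 0}
    - {"dx": 0, "dy": 0, "dz": -0.4, "wx": 0, "wy": 0, "wz": 0}
    - {"dx": 0, "dy": 0, "dz": 0, "wx": 0, "wy": 0, "wz": 0}

```text
time_s: 32.67
tcp_pos: [0.4573, 0.1668, 0.23]
eef_rot: [-66.4, 89.7, 29.0]
contact_force: [-0.0, 0.2, -0.3]
gripper_width: 0.0005
```

Run:
```python
from h import *
st()
for n in("scene","top"):
    p,d=r.capture(n); cv2.imwrite(f"pics/j1{n}.png",p[:,:,::-1]); c=p[200:350,300:450] if n=="scene" else p[180:310,180:340]
    cv2.imwrite(f"pics/j2{n}.png",cv2.resize(c[:,:,::-1],None,fx=4,fy=4,interpolation=cv2.INTER_CUBIC))
    if n=="top": np.save("pics/j1d.npy",d)
```

```text
t 32.67 tcp [0.4573 0.1668 0.23  ] grasp [0.4573 0.1667 0.238 ] w 0.0005 F [-0.   0.2 -0.3] M [0.02 0.13 0.01]
x [ 0.005  0.003 -1.   ] y [-0.996 -0.094 -0.005] jaw -174.63 J [ 43.3   2.7 -23.3   0.1 -63.7 -38. ]
```

View pics/j2scene.png

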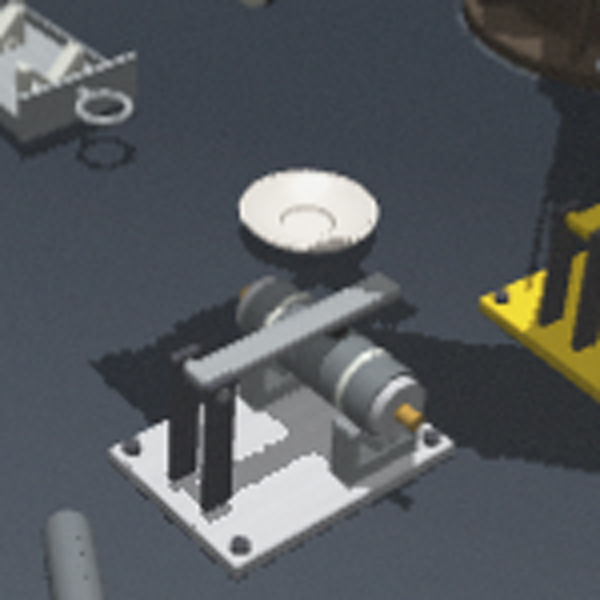

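View pics/j2top.png

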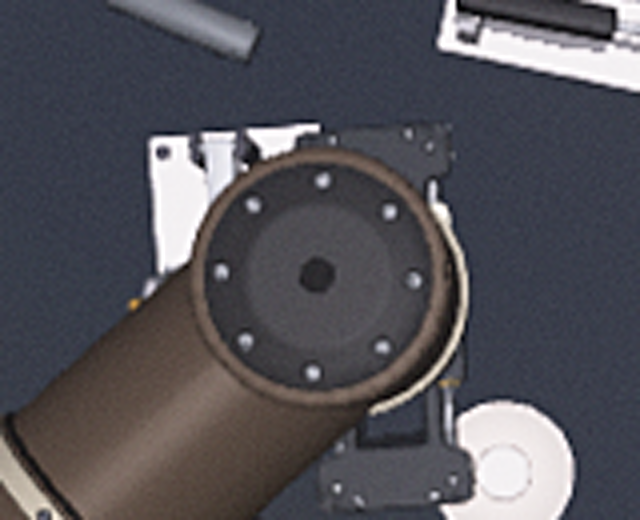

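View pics/j1scene.png

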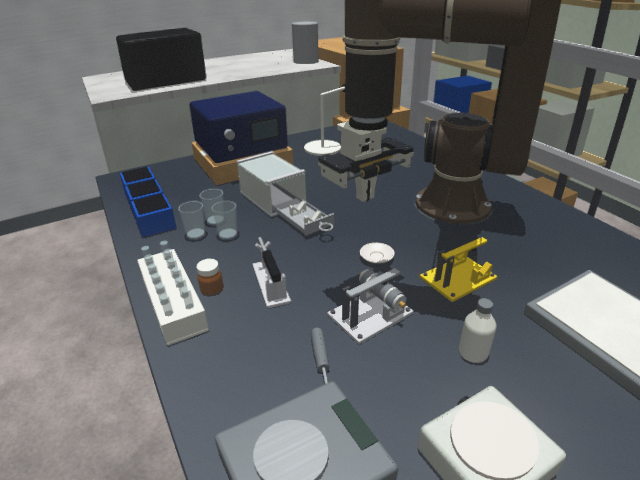

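View pics/j1top.png

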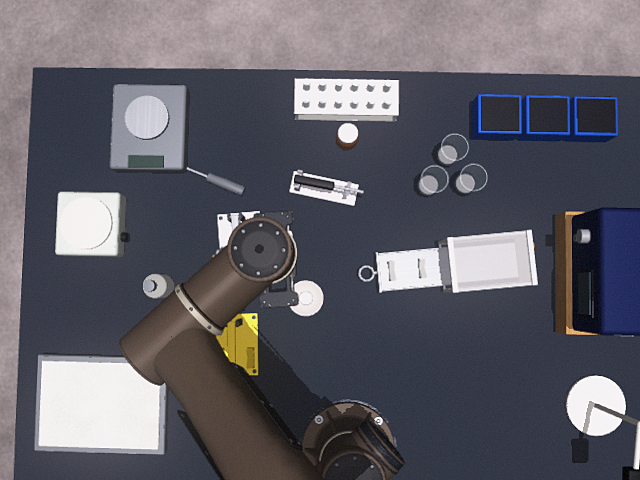

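Request:
arm_command:
  plan:
    - {"dx": -0.2, "dy": -0.2, "dz": -0.6, "wx": 0, "wy": 0, "wz": 0}
    - {"dx": 0, "dy": -0.2, "dz": -0.9, "wx": 0, "wy": 0, "wz": 0}
    - {"dx": 0, "dy": -0.2, "dz": -0.9, "wx": 0, "wy": 0, "wz": 0}
    - {"dx": 0, "dy": -0.2, "dz": -0.9, "wx": 0, "wy": 0, "wz": 0}
    - {"dx": 0, "dy": -0.2, "dz": -0.9, "wx": 0, "wy": 0, "wz": 0}
    - {"dx": 0, "dy": -0.2, "dz": -0.9, "wx": 0, "wy": 0, "wz": 0}
    - {"dx": 0, "dy": -0.2, "dz": -0.9, "wx": 0, "wy": 0, "wz": 0}
    - {"dx": 0, "dy": -0.2, "dz": -0.9, "wx": 0, "wy": 0, "wz": 0}
    - {"dx": 0, "dy": 0, "dz": -0.5, "wx": 0, "wy": 0, "wz": 0}
    - {"dx": 0, "dy": 0, "dz": 0, "wx": 0, "wy": 0, "wz": 0}

```text
time_s: 33.6
tcp_pos: [0.5083, 0.0268, 0.2323]
eef_rot: [-62.9, 89.7, 33.0]
contact_force: [0.5, 0.6, -0.1]
gripper_width: 0.0002
```

Run:
```python
from h import *
st()
for n in("scene","top"):
    p,d=r.capture(n); c=p[230:340,320:430] if n=="scene" else p[180:300,180:320]
    cv2.imwrite(f"pics/k{n}.png",cv2.resize(c[:,:,::-1],None,fx=5,fy=5,interpolation=cv2.INTER_CUBIC))
    c,s=np.cos(FX[2]),np.sin(FX[2]); h=np.array([.5674,.2832,.087])
    o=np.array([320,230]) if n=="scene" else np.array([180,180])
    for th in(-.05,0,.05,.1):
        X=h+.13*np.array([-np.cos(th)*c,-np.cos(th)*s,np.sin(th)]); print(n,th,((proj(n,X)[0]-o+.5)*5-.5).round(0))
    p0=cv2.imread(f"pics/{n}0.png")[:,:,::-1]
    for q in("beaker0_mid","jar_mid","dish_mid","flask_mid"):
        L=r.spot_point(n,q)[:1]; print(q,[ (round(o['score'],2),np.round(o['centre'],1)) for o in L])
```

```text
t 33.60 tcp [0.5083 0.0268 0.2323] grasp [0.5083 0.0268 0.2403] w 0.0002 F [ 0.5  0.6 -0.1] M [0.02 0.16 0.02]
x [ 0.004  0.003 -1.   ] y [-0.995 -0.103 -0.004] jaw -174.10 J [ 25.1   4.9 -20.5  -0.  -64.3 -19.2]
scene -0.05 [385. 214.]
scene 0 [386. 202.]
scene 0.05 [387. 190.]
scene 0.1 [387. 179.]
beaker0_mid [(0.82, array([228.3, 219.9]))]
jar_mid [(0.6, array([208.7, 276.8]))]
dish_mid [(0.95, array([374.8, 256.6]))]
flask_mid [(0.7, array([478.2, 328.5]))]
top -0.05 [301. 453.]
top 0 [299. 452.]
top 0.05 [297. 452.]
top 0.1 [295. 450.]
beaker0_mid [(0.63, array([431.6, 182.5]))]
jar_mid [(0.68, array([347.4, 136.7]))]
dish_mid [(0.81, array([306.6, 297.3]))]
flask_mid [(0.73, array([156.4, 286.3]))]
```

View pics/kscene.png

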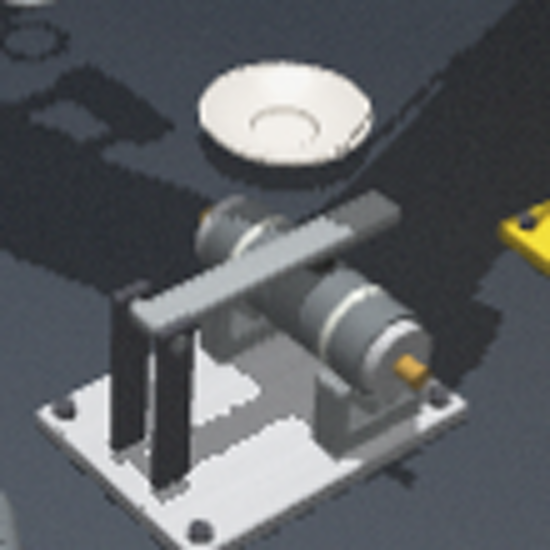

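View pics/ktop.png

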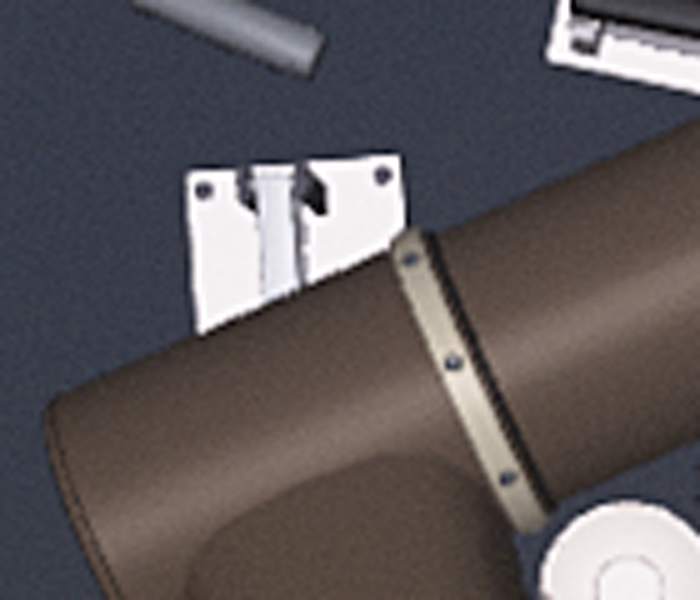

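Run:
```python
from h import *
f=lambda u,v:(160+(u+.5)/3.5-.5,150+(v+.5)/3.5-.5)
a=plane('top',f(381,357),.055);b=plane('top',f(183,374),.055);c=(a+b)/2
d=c[:2]-np.array(FX[:2]);e=np.array([np.cos(FX[2]),np.sin(FX[2])]);print(c,np.linalg.norm(a-b),"x",d@e,"y",d@[-e[1],e[0]])
print(r.close_job()); print(r.get_state()['time_s'])
```

```text
[0.47843248 0.27416134 0.055     ] 0.14035601503114029 x 0.0005875261546156599 y -0.0004972626034845197
the job is handed in; nothing more can be done
None
the job is handed in; nothing more can be done
```

The job is done and handed in at about 34 s of the 72 s allowed; it gave no verdict.

What I did, in the order asked:
- **Tray:** I took the hook from its rack, put the prong in the ring and dragged the tray to its stop. The ring ended up about 160 mm from where it started, with 30 N on the wrist at the stop. The gripper did not touch the tray while dragging.
- **Hook:** I laid it back in its rack. The camera showed the rod in the V-notch and the handle in the square notch.
- **Cartridge:** I lifted it off the tray and lowered it into the grey fixture with the gripper tilted about 15° to clear the upright clamp arm. I held it until it bore on the blocks, then let go.
- **Clamp:** I swung the arm over with closed fingertips, then backed the gripper clear.

What the last checks showed:
- **Cartridge position:** About 0.6 mm off the V's centre line and 0.5 mm off midway, measured after release and before the clamp went down. The arm blocked the top view after that, but the scene view still showed it seated.
- **Clamp angle:** About 0 rad, both from the fingertip position and from the arm's end in the picture. The pad is on the cartridge.
- **Surroundings:** The tray is still out. The beakers, jar, dish and bottle look unmoved in both pictures, and the detector positions I rechecked (one of the three beakers, the jar, dish and bottle) agree to within its scatter of about 4 pixels.

Two readings were higher than I wanted. The last press on the clamp briefly read 40.1 N vertically at the wrist, about 44 N in all; it was the fingertips pressing, not the gripper's body or the arm. Seating the cartridge briefly read 37 N vertically, about 41 N in all, through the held cartridge.

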